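Load the tacking jigs

ROBOT

A 6-joint arm with a two-finger parallel gripper is mounted at the origin on a cart in front of the work surface, level with it; the furniture and walls round the work are solid. World frame = base frame: x ahead of the robot, y to its left, z up, the work surface at z = 0. Lengths are in m, angles in degrees, forces in N, time in s.
With the tool pointing down it reaches from about 0.375 to 0.925 m from the base axis. Payload 5.7 kg.
Tool frame: the origin (TCP) lies midway between the tips of the shut fingers; the grasp point (between the pads) lies 19 mm behind it; z points along the fingers, y is the direction in which the jaws open and shut (so a half turn about z gives the same grasp; the last joint's range is limited). The gripper opens to 85 mm and grips with 20 to 120 N. Pads are 22 mm wide; open, the fingers measure 114 mm over their backs; the gripper's body (76 mm by 85 mm) begins 54 mm behind the grasp point. The pads swing forward as they close: fully open they stand 13 mm farther back than shut.
Start: joints at [-6.595, 20.558, 86.54, -0, 72.909, -6.595], TCP at [0.6, -0, 0.231] pointing down, gripper open.
Joint ranges: [-170.27, 170.27], [-57.76, 135], [12.27, 136.19], [-55.21, 235.2], [11.17, 155.16], [-170.74, 170.74]. Speed limits (degrees/s): [136.94, 136.94, 180, 180, 180, 180].

INTERFACE

Orientations are given as [roll, pitch, yaw] about the fixed x, y, z axes, in that order (R = Rz(yaw) Ry(pitch) Rx(roll)).
In Python, from cell import sense, snapshot, camera_params, close_job gives the robot as it stands.
- The arm moves only by the tool play_rows, never from a script. Its arguments are lists of equal length, an entry for each row: "linear": the shift along the tool's x, y, z in cm, a list of three; "yaw": the turn about the tool's z in degrees; "jaw": the finger opening in cm, from 0 to 8.54. A call has 1 to 8 rows; each row shifts and turns the commanded pose from where the row before left it, along the tool's axes as they then stand; what a row does not reach is not made up. A row lasts 1/12 s, in which the tool goes at most 41.7 mm and 7.16 degrees, less where a joint would pass 70% of its speed; a pose out of reach is approached as far as the arm can. A call is refused whole if a number of a shift passes 4.17 or a number of a turn 7.16, either way. A call with a gripper value outside its range is refused whole. The fingers move at their own pace and stop on an object; the grip force is fixed at half the most. Time passes only in rows, so rows that do not move let the fingers close. It gives the time, the measured TCP pose, the force and the opening at its end, in the units of the state.
- sense(): the state, without advancing time (a new reading comes with each control period).
- snapshot(name): name is "scene" or "side" or "wrist"; returns the picture (384x512x3 uint8, red, green, blue); there is no depth.
- camera_params(name): a dict with "K" (3x3 intrinsics, pixels), "origin" and "orientation" of the camera in the world; the wrist camera has in their place "T_tool_cam" (4x4, takes a point from camera to tool coordinates, whose origin is the TCP and whose axes are the flange's). Camera axes: x right, y down, z forward; pixel columns grow to the right and rows downward; lengths in m; the calibration is good to about 2 mm. A picture is of the moment at which its call begins: read the wrist's pose just before it. camera_params takes no time and is no camera call.
- close_job(): hands the job in, once; it reports no verdict.
The state is a dict: "time_s": time; "q": joint angles; "qvel": joint speeds; "joint_torque": joint torques, N m; "tcp_pos": TCP position; "tool_rot": TCP orientation; "wrist_force": force on the tool from outside, world axes, zero at the start; "wrist_torque": the same for the moment, N m; "grip_width": opening from 0.0 (shut) to 1.0 (fully open).
Only numpy, scipy, OpenCV 4.12 (cv2) and the standard library are available. Lean on these libraries where they do the work, as an engineer would, in place of code of your own. Each camera call takes 0.05 s, during which the arm holds its last target.

TASK

Get the four cut parts ready for tack welding: lay the steel plate, the small steel block, the square tube and the flange each in the tacking jig made for it, flat on the jig's base and squarely between its locating pins, the flange with its hub up, and let go. The plate and the block each go in the jig where a twin of their own size is already strapped down as mating piece. Leave the union nut and the tape measure where they are.

Things in the scene. Friction and masses are not known exactly. Their poses are not given: they have to be found in the camera images.
- plate: loose flat dark steel plate, 80 (its x) x 50 (its y) x 8 mm, 0.25 kg, lying flat on the bench; origin at the centre of its underside, z up. Its twin, the fixed mating piece, is already strapped down in the plate jig
- block: loose small grey steel block, 45 (its x) x 60 (its y) x 10 mm with a low weld bead along its top (13 mm in all), 0.21 kg, lying flat; origin at the centre of its underside, z up. Its twin is already strapped down in the block jig
- square_tube: loose dark offcut of square tube, 30 (x) x 150 (y, its length) x 30 mm, 0.35 kg, lying on the bench; origin at the centre of its underside, z up
- flange: loose pale turned steel flange, 0.62 kg, lying hub up: disc 98 mm across and 13 mm thick, with a round hub 54 mm across on top, from 13 to 26 mm above its underside; origin at the centre of its underside, z up. It can be gripped by the hub. How it is turned about z does not matter
- plate_jig_nest (a point): Place for the part's underside centre, on top of a fixed bright steel base (8 mm above the bench), z up. Base 188 x 94 mm; x, y as the plate's x, y must lie, either way round. 8 mm pins, 11 high, leave 5 mm play: two per long side at x +-31, one at the -x end. Past the +x end (5 mm play) lies the fixed mating plate, 80 x 50 x 8, under a strap with two bolts at x = 100, 30 mm above the bench
- block_jig_nest (a point): Place for the part's underside centre, on top of a fixed bright steel base (8 mm above the bench), z up. Base 89 x 152 mm; x, y as the block's x, y must lie, either way round. 8 mm pins, 11 high, leave 5 mm play: two per long side at y +-23, one at the -y end. Past the +y end (5 mm play) lies the fixed mating block, 45 x 60, under a strap with two bolts at y = 77, 32 mm above the bench
- tube_jig_nest (a point): Place for the part's underside centre, on top of a fixed bright steel base (8 mm above the bench), z up. Base 72 x 202 mm, the long narrow jig; y as the tube's length must lie, either way round. 8 mm pins, 18 high, leave 5 mm play: two per long side at y +-55, one at the -y end. A dark upright end plate, 60 mm wide, stands at y = 80, its top 50 mm above the bench
- flange_jig_nest (a point): Place for the part's underside centre, on top of a fixed bright steel base (8 mm above the bench), z up. Base 136 mm across, the round jig, with a dark bore mark in its middle. Four 8 mm pins, 11 high, stand 58 mm from the middle and leave 5 mm play round the flange; how the flange is turned does not matter
- union_nut: loose pale hexagon union nut standing upright, 36 x 41 x 31 mm, a bystander to be left alone; origin at the centre of its underside. Other clutter among the work is fixed and up to 60 mm high (a black rubber socket on a cord, a bolt)
- tape_measure: loose yellow tape measure, 31 x 70 x 55 mm, a bystander to be left alone; origin at the centre of its underside
Not all that is in view belongs to the job. Leave any orange look-alike of the plate alone.

How it is judged:
By the outcome, as a careful person would: the job done as asked, in the order asked, and still so for the second after the job is handed in, with the robot touching nothing.
It also fails if it takes over 112 s, if anything falls off the work surface, if the arm or the gripper's body presses on something with over 40 N, if the wrist force passes 120 N, or if a joint passes its speed limit or range.

## Working session

There is one attempt and no reset: what is moved stays moved. The work goes in short steps, Python scripts to look and compute and a tool call to move; the robot and the scene stay as the last step left them, time stands still between calls to the robot, and variables do not carry over. Pictures are saved under pics/ and viewed, and the job is handed in when it is done.

Besides the shell and the picture viewer there is one more tool, called after "Emit:" as a command line: name --pt "numbers of a row" for each row, then --argument value for the rest. play_rows: Moves the arm, as the interface text tells. Its arguments: {"type":"object","properties":{"linear":{"type":"array","items":{"type":"array","items":{"type":"number"}}},"yaw":{"type":"array","items":{"type":"number"}},"jaw":{"type":"array","items":{"type":"number"}}},"required":["linear","yaw","jaw"]}

```bash
mkdir -p pics; ls
cat > h.py <<'E'
import numpy as np, cv2
from cell import sense, snapshot, camera_params
from scipy.spatial.transform import Rotation as R
def snap(name,fn):
    s=sense(); im=snapshot(name); cv2.imwrite('pics/'+fn+'.png',im[:,:,::-1]); return s,im
def Rm(o):
    o=np.array(o,float)
    return o if o.shape==(3,3) else R.from_euler('xyz',o,degrees=True).as_matrix()
def campose(name,s=None):
    p=camera_params(name)
    if name=='wrist':
        T=np.array(p['T_tool_cam']); Rt=Rm(s['tool_rot']); return np.array(p['K']),Rt@T[:3,:3],Rt@T[:3,3]+np.array(s['tcp_pos'])
    return np.array(p['K']),Rm(p['orientation']),np.array(p['origin'])
def px2w(cam,uv,z):
    K,Rc,o=cam; d=Rc@np.linalg.inv(K)@np.array([uv[0],uv[1],1.]); return o+d*(z-o[2])/d[2]
def w2px(cam,P):
    K,Rc,o=cam; c=K@(Rc.T@(np.array(P)-o)); return c[:2]/c[2]
E
python3 - <<'E'
from h import *
for n in ['scene','side','wrist']:
    s,im=snap(n,n+'0'); im=im
    cv2.imwrite('pics/'+n+'0.png',cv2.resize(im[:,:,::-1],(800,600),interpolation=cv2.INTER_CUBIC))
    print(n,camera_params(n))
print(s)
E
```

```text
pics
scene {'K': array([[363.96393837,   0.        , 247.42363374],
       [  0.        , 363.96393837, 197.78935236],
       [  0.        ,   0.        ,   1.        ]]), 'origin': array([ 0.08155882, -0.51580939,  0.95844369]), 'orientation': array([-139.48263002,   -0.44929387,  -31.34173448])}
side {'K': array([[417.19492374,   0.        , 258.8000818 ],
       [  0.        , 417.19492374, 193.2182488 ],
       [  0.        ,   0.        ,   1.        ]]), 'origin': array([0.44491366, 1.37180522, 0.81324987]), 'orientation': array([-122.48989398,   -0.66047565, -177.93366515])}
wrist {'K': array([[274.83534824,   0.        , 252.61760247],
       [  0.        , 274.83534824, 187.22169522],
       [  0.        ,   0.        ,   1.        ]]), 'T_tool_cam': array([[-6.39814625e-04, -9.62541751e-01, -2.71132751e-01,
         6.71498234e-02],
       [ 9.99998705e-01, -2.15555379e-04, -1.59454268e-03,
        -1.00109237e-04],
       [ 1.47636978e-03, -2.71133420e-01,  9.62540643e-01,
        -1.41362505e-01],
       [ 0.00000000e+00,  0.00000000e+00,  0.00000000e+00,
         1.00000000e+00]])}
{'time_s': 0.1, 'q': array([-6.59386652e+00,  2.05934142e+01,  8.65955078e+01,  1.63773467e-03,
        7.29112056e+01, -6.59557429e+00]), 'qvel': array([ 0.02273517, -0.02986294, -0.19334242, -0.00614769,  0.01774203,
       -0.01522722]), 'joint_torque': array([ 5.04615236e-04, -5.28650415e+01, -2.79350227e+01, -1.37166940e-04,
        4.90131526e-03,  3.56782721e-05]), 'tcp_pos': array([5.99343811e-01, 8.76274196e-05, 2.30523696e-01]), 'tool_rot': array([-1.79900715e+02, -1.30549174e-02,  9.00012138e+01]), 'wrist_force': array([ 0.3790857 ,  0.30124241, -0.14382204]), 'wrist_torque': array([-0.02411993,  0.04158008, -0.011605  ]), 'grip_width': 1.0010316918806865}
```

View pics/scene0.png

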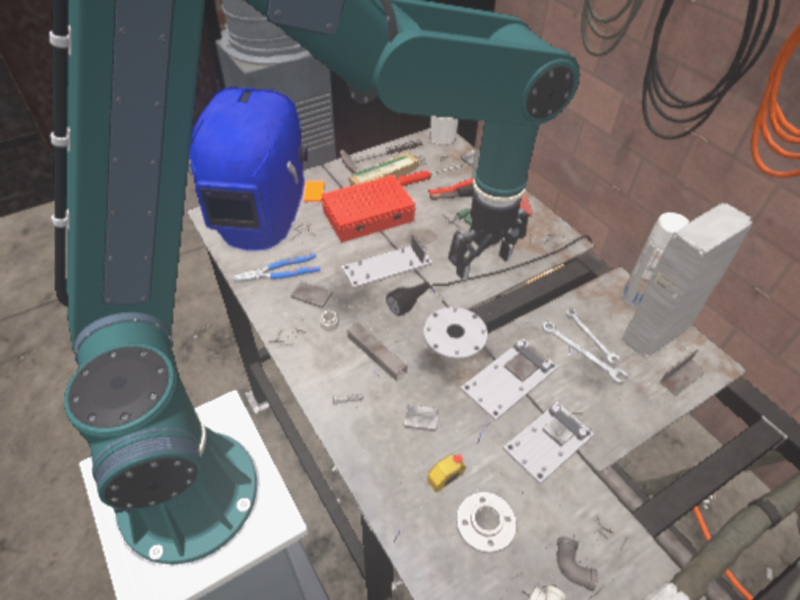

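View pics/side0.png

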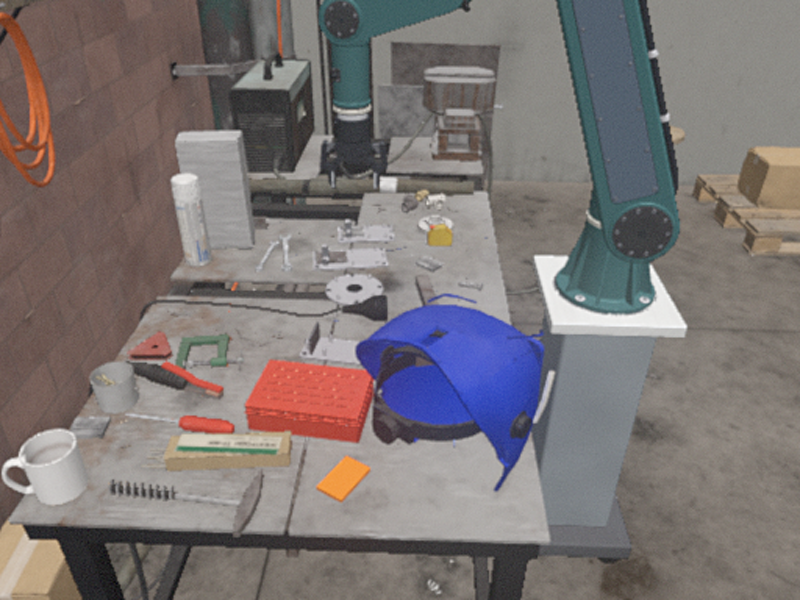

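View pics/wrist0.png

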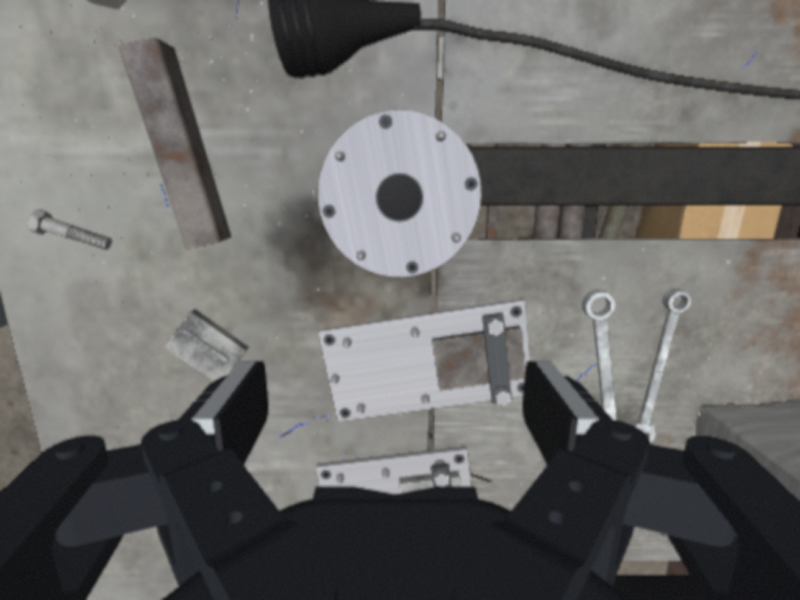

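Run:
```python
from h import *
c=campose('scene')
pts={'plate':(313,294,.008),'nut':(329,319,.015),'tube':(377,350,.03),'block':(422,417,.01),'tape':(446,472,.04),'flange':(487,518,.026),'tubejig':(385,266,.008),'flj':(456,332,.008),'platejig':(500,383,.008),'blockjig':(540,446,.008),'bolt':(348,399,.01),'socket':(400,300,.03)}
for k,(u,v,z) in pts.items(): print(k,px2w(c,(u*.64,v*.64),z).round(3))
s=sense(); c=campose('wrist',s)
for k,(u,v,z) in {'flj':(399,196,.008),'platejigcorner':(329,339,.008),'bolt':(70,230,.01),'tubeend':(148,40,.03),'block':(205,342,.01)}.items(): print(k,px2w(c,(u*.64,v*.64),z).round(3))
im=cv2.imread('pics/scene0.png')
cv2.imwrite('pics/c1.png',cv2.resize(im[220:420,220:480],(780,600),interpolation=cv2.INTER_CUBIC))
cv2.imwrite('pics/c2.png',cv2.resize(im[340:560,380:640],(709,600),interpolation=cv2.INTER_CUBIC))
```

```text
plate [0.392 0.297 0.008]
nut [0.387 0.209 0.015]
tube [0.427 0.075 0.03 ]
block [ 0.427 -0.091  0.01 ]
tape [ 0.393 -0.214  0.04 ]
flange [ 0.409 -0.31   0.026]
tubejig [0.576 0.29  0.008]
flj [0.604 0.043 0.008]
platejig [ 0.603 -0.106  0.008]
blockjig [ 0.58  -0.251  0.008]
bolt [0.327 0.016 0.01 ]
socket [0.539 0.165 0.03 ]
flj [0.602 0.048 0.008]
platejigcorner [ 0.539 -0.079  0.008]
bolt [0.325 0.02  0.01 ]
tubeend [0.423 0.157 0.03 ]
block [ 0.426 -0.081  0.01 ]
```

View pics/c1.png

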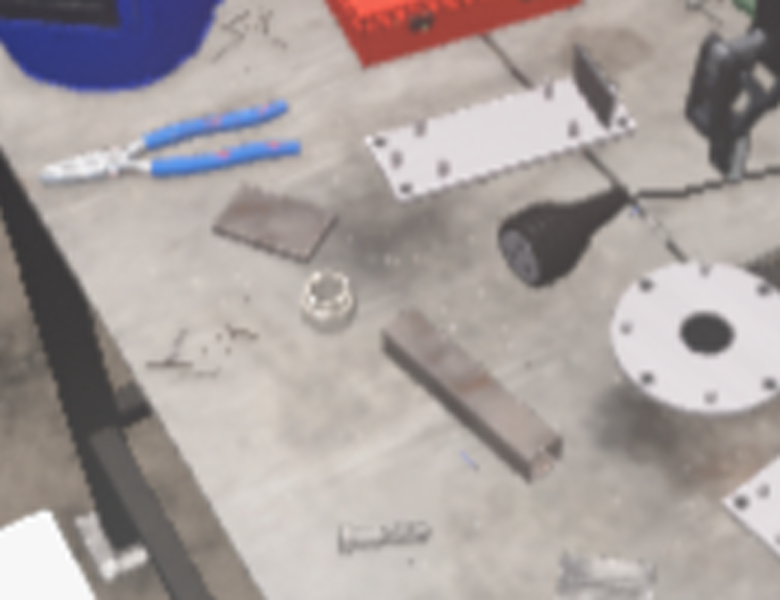

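View pics/c2.png

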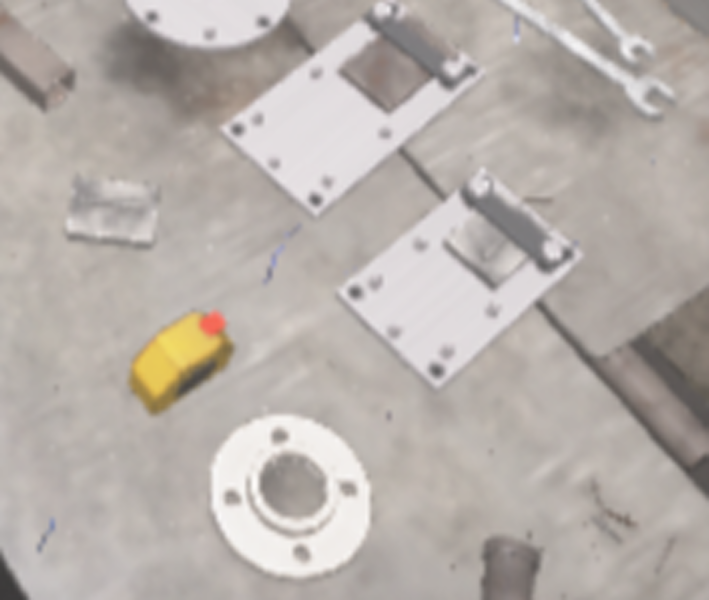

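Run:
```python
from h import *
im=cv2.imread('pics/wrist0.png')
# 800-scale -> crop
cv2.imwrite('pics/c3.png',cv2.resize(im[285:435,300:545],(784,480),interpolation=cv2.INTER_CUBIC))
cv2.imwrite('pics/c4.png',cv2.resize(im[20:400,10:260],(394,600),interpolation=cv2.INTER_CUBIC))
```

```text
(no output)
```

View pics/c3.png

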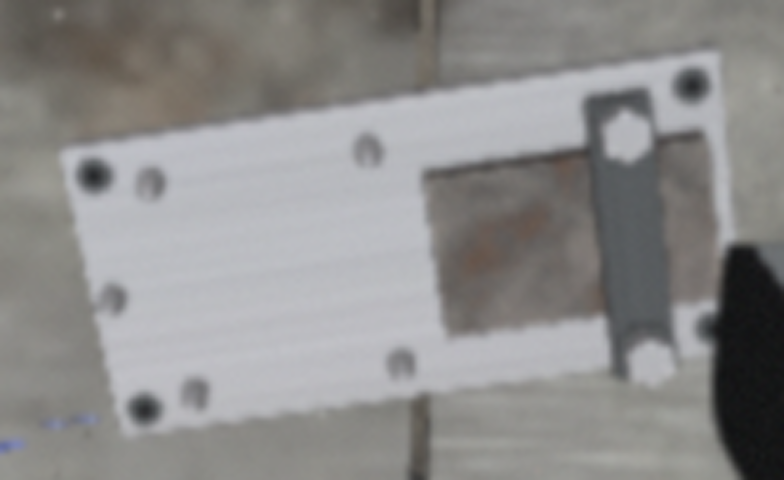

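Emit:
play_rows --pt "4 -2.8 0" --pt "4 -2.8 0" --pt "4 -2.8 0" --pt "4 -2.8 0" --pt "4 -2.8 0" --pt "4 -2.8 0" --pt "1.5 -2.7 0" --pt "0 0 0" --yaw '[0, 0, 0, 0, 0, 0, 0, 0]' --jaw '[8.54, 8.54, 8.54, 8.54, 8.54, 8.54, 8.54, 8.54]'

```text
time_s: 0.82
tcp_pos: [0.4238, 0.2221, 0.2307]
tool_rot: [-179.7, -0.0, 90.2]
wrist_force: [-0.7, -0.6, 0.0]
grip_width: 0.998
```

Run:
```python
from h import *
import json
s0=dict(tcp_pos=[5.99343811e-01, 8.76e-05, 2.30523696e-01],tool_rot=[-179.9007,-.01305,90.0012])
c=campose('wrist',s0)
f=lambda u,v:((u/3.2+300)*.64,(v/3.2+285)*.64)
for z,L in ((.008,[(62,150),(718,50),(128,436)]),(.019,[(151,183),(368,150),(401,362),(195,393),(113,298)]),(.016,[(424,171),(446,335)])):
  for p in L: print(z,p,px2w(c,f(*p),z).round(4))
s,im=snap('wrist','w1'); 
cv2.imwrite('pics/w1.png',cv2.resize(im[:,:,::-1],(800,600),interpolation=cv2.INTER_CUBIC))
print(s['tcp_pos'],s['tool_rot'],s['q'])
```

```text
0.008 (62, 150) [ 0.5301 -0.0722  0.008 ]
0.008 (718, 50) [ 0.7129 -0.0426  0.008 ]
0.008 (128, 436) [ 0.5455 -0.1638  0.008 ]
0.019 (151, 183) [ 0.5563 -0.0777  0.019 ]
0.019 (368, 150) [ 0.616  -0.0679  0.019 ]
0.019 (401, 362) [ 0.6263 -0.1327  0.019 ]
0.019 (195, 393) [ 0.567  -0.1427  0.019 ]
0.019 (113, 298) [ 0.5445 -0.1126  0.019 ]
0.016 (424, 171) [ 0.6318 -0.0753  0.016 ]
0.016 (446, 335) [ 0.6393 -0.1257  0.016 ]
[0.42379277 0.22212939 0.2306691 ] [-1.79708026e+02 -2.24016372e-02  9.02283330e+01] [ 19.2901144   10.66477803 100.89411934   0.12506278  68.70979707
  19.0160418 ]
```

View pics/w1.png

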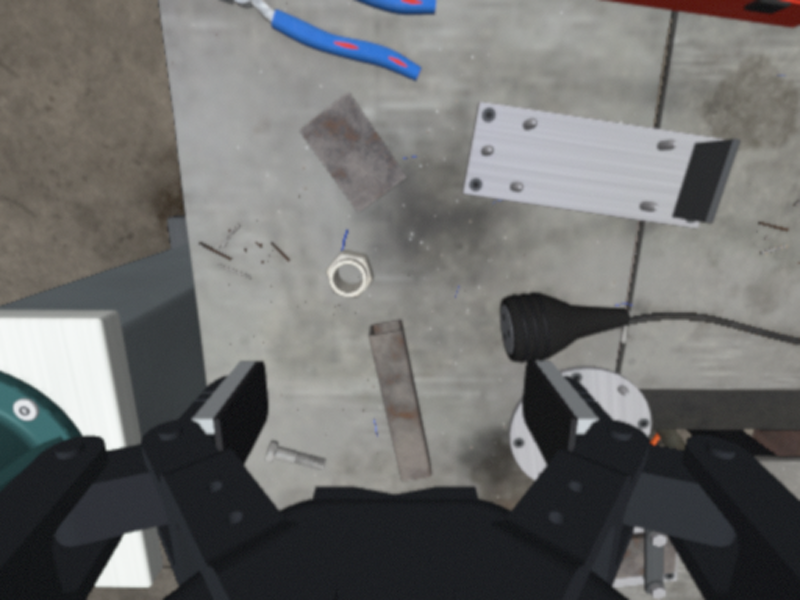

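```bash
cat >> h.py <<'E'
def crop(fn,src,x0,y0,x1,y1,k):
    im=cv2.imread('pics/'+src+'.png'); cv2.imwrite('pics/'+fn+'.png',cv2.resize(im[y0:y1,x0:x1],None,fx=k,fy=k,interpolation=cv2.INTER_CUBIC))
def raw(name,fn):
    s=sense(); im=snapshot(name); cv2.imwrite('pics/'+fn+'.png',cv2.resize(im[:,:,::-1],(800,600),interpolation=cv2.INTER_CUBIC)); 
    np.save('pics/'+fn+'.npy',dict(tcp_pos=s['tcp_pos'],tool_rot=s['tool_rot']),allow_pickle=True); print(np.round(s['tcp_pos'],4),np.round(s['tool_rot'],2),s['time_s']); return s
def cam(fn): return campose('wrist',np.load('pics/'+fn+'.npy',allow_pickle=True).item())
def meas(fn,x0,y0,k,z,pts):
    c=cam(fn); return np.array([px2w(c,((u/k+x0+.5)*.64-.5,(v/k+y0+.5)*.64-.5),z) for u,v in pts])
E
python3 - <<'E'
from h import *
np.save('pics/w1.npy',dict(tcp_pos=[0.42379277,0.22212939,0.2306691],tool_rot=[-179.708,-.0224,90.228]),allow_pickle=True)
crop('c5','w1',280,80,430,225,4)
crop('c6','w1',450,90,750,240,2.6)
E
```

```text
(no output)
```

View pics/c5.png

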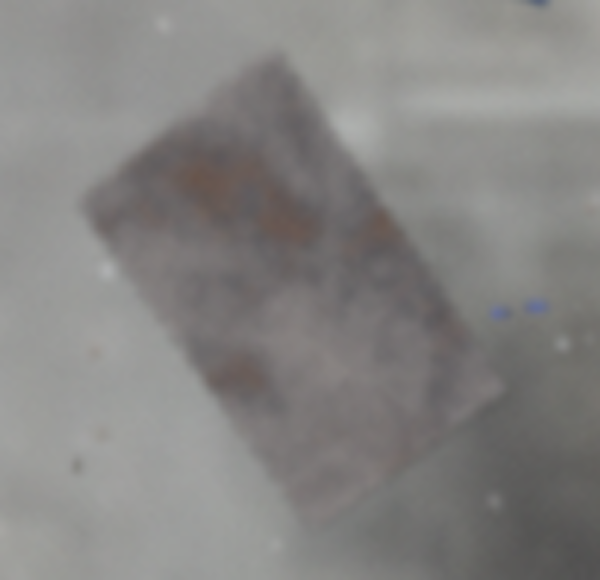

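View pics/c6.png

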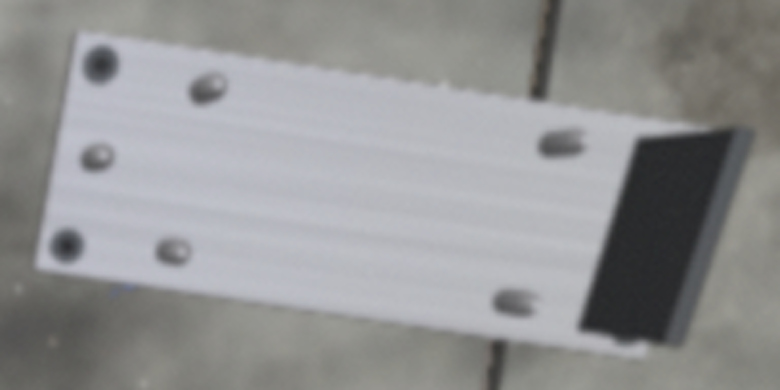

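Run:
```python
from h import *
P=meas('w1',280,80,4,.008,[(282,52),(505,385),(312,530),(82,203)]); print(P.round(4),P.mean(0).round(4))
for i in range(4):
    d=P[(i+1)%4]-P[i]; print(np.linalg.norm(d).round(4),np.degrees(np.arctan2(d[1],d[0])).round(1))
print('tubejig corners',meas('w1',450,90,2.6,.008,[(76,30),(36,266)]).round(4))
print('pin tops',meas('w1',450,90,2.6,.026,[(218,84),(182,249),(582,140),(534,298),(105,154)]).round(4))
print('pin bases',meas('w1',450,90,2.6,.008,[(199,93),(165,252),(545,149),(500,303),(88,160)]).round(4))
```

```text
[[0.3869 0.3484 0.008 ]
 [0.431  0.2859 0.008 ]
 [0.3909 0.2565 0.008 ]
 [0.3463 0.3207 0.008 ]] [0.3888 0.3029 0.008 ]
0.0765 -54.8
0.0497 -143.7
0.0781 124.8
0.0491 34.4
tubejig corners [[0.4874 0.3425 0.008 ]
 [0.4786 0.2733 0.008 ]]
pin tops [[0.5261 0.3255 0.026 ]
 [0.5195 0.2792 0.026 ]
 [0.6336 0.3105 0.026 ]
 [0.6272 0.2652 0.026 ]
 [0.4947 0.3062 0.026 ]]
pin bases [[0.5259 0.3249 0.008 ]
 [0.5192 0.2778 0.008 ]
 [0.6336 0.309  0.008 ]
 [0.6272 0.2623 0.008 ]
 [0.4932 0.3053 0.008 ]]
```

Run:
```python
from h import *
c=campose('scene'); c2=campose('side')
for p in [(250,245),(300,200),(222,232)]: print(px2w(c,(p[0]*.64,p[1]*.64),0.0).round(3),px2w(c,(p[0]*.64,p[1]*.64),0.1).round(3))
for p in [(500,490),(440,315),(360,350),(390,440)]: print(px2w(c2,(p[0]*.64,p[1]*.64),0.0).round(3),px2w(c2,(p[0]*.64,p[1]*.64),0.1).round(3),px2w(c2,(p[0]*.64,p[1]*.64),0.2).round(3))
# plate jig fit
pins=np.array([[.5563,-.0777],[.616,-.0679],[.6263,-.1327],[.567,-.1427],[.5445,-.1126]])
mod=np.array([[-31,34],[31,34],[31,-34],[-31,-34],[-49,0]])/1e3
def fit(m,p):
    mc,pc=m.mean(0),p.mean(0); H=(m-mc).T@(p-pc); U,S,V=np.linalg.svd(H); Rr=V.T@np.diag([1,np.linalg.det(V.T@U.T)])@U.T
    t=pc-Rr@mc; print('t',t.round(4),'ang',np.degrees(np.arctan2(Rr[1,0],Rr[0,0])).round(2),'res',((p-(m@Rr.T+t))*1e3).round(1).tolist())
fit(mod,pins)
# tube jig: nest frame y along; -y end at pin -> y axis = right
pins=np.array([[0.5261,0.3255],[0.5195,.2792],[.6336,.3105],[.6272,.2652],[.4947,.3062]])
# y dir ~ +x world angle -8; nest x = y rotated -90 -> pointing -Y ; 
mod=np.array([[-24,-55],[24,-55],[-24,55],[24,55],[0,-84]])/1e3
fit(mod,pins)
```

```text
[0.335 0.528 0.   ] [0.308 0.419 0.1  ]
[0.515 0.622 0.   ] [0.47  0.503 0.1  ]
[ 0.293  0.608 -0.   ] [0.271 0.491 0.1  ]
[0.308 0.647 0.   ] [0.325 0.737 0.1  ] [0.342 0.826 0.2  ]
[0.399 0.146 0.   ] [0.405 0.297 0.1  ] [0.411 0.447 0.2  ]
[0.567 0.286 0.   ] [0.552 0.42  0.1  ] [0.537 0.553 0.2  ]
[0.49  0.544 0.   ] [0.485 0.646 0.1  ] [0.479 0.748 0.2  ]
t [ 0.5917 -0.1051] ang 9.23 res [[0.7, -1.1], [-0.8, -1.3], [-1.4, 1.0], [0.5, 1.0], [1.2, 0.4]]
t [0.5769 0.2951] ang -97.73 res [[0.5, -0.7], [0.4, 0.5], [-1.0, -0.9], [-0.9, 1.3], [1.1, -0.2]]
```

```bash
cat >> h.py <<'E'
def go(x,y,z,yaw,first='rot'):
    s=sense(); p=np.array(s['tcp_pos']); ps=s['tool_rot'][2]
    dyaw=(yaw-ps+180)%360-180
    d=np.array([x,y,z])-p
    a=np.radians(yaw if first=='rot' else ps)
    t=np.array([np.cos(a)*d[0]+np.sin(a)*d[1], np.sin(a)*d[0]-np.cos(a)*d[1], -d[2]])*100
    n=max(1,int(np.ceil(np.linalg.norm(t)/4.1)))
    print('pos',p.round(4),'yaw',round(ps,2),'q',np.round(s['q'],0),'| cmd yaw',round(-dyaw,2),'shift(cm) total',t.round(2),first,'n',n,'per row',(t/n).round(3))
E
python3 - <<'E'
from h import *
go(.389,.303,.10,125)
E
```

```text
pos [0.4265 0.221  0.231 ] yaw 90.23 q [ 19.  11. 101.   0.  69.  19.] | cmd yaw -34.77 shift(cm) total [ 8.87  1.63 13.1 ] rot n 4 per row [2.217 0.407 3.274]
```

Emit:
play_rows --pt "0 0 0" --pt "0 0 0" --pt "0 0 0" --pt "0 0 0" --pt "0 0 0" --pt "1.5 0.8 3.0" --pt "1.2 0.8 2.5" --pt "0 0 0" --yaw '[-7, -7, -7, -7, -6.8, 0, 0, 0]' --jaw '[6.4, 6.4, 6.4, 6.4, 6.4, 6.4, 6.4, 6.4]'

```text
time_s: 1.53
tcp_pos: [0.4257, 0.2509, 0.1725]
tool_rot: [-179.7, -0.1, 124.8]
wrist_force: [-0.0, -0.1, -1.7]
grip_width: 0.755
```

Emit:
play_rows --pt "0 0 0" --pt "0 0 0" --pt "0 0 0" --yaw '[0, 0, 0]' --jaw '[6.4, 6.4, 6.4]'

```text
time_s: 1.78
tcp_pos: [0.4286, 0.2507, 0.1775]
tool_rot: [179.9, 0.0, 124.8]
wrist_force: [0.4, -0.9, -0.4]
grip_width: 0.751
```

Run:
```python
from h import *
s=raw('wrist','w2'); print(s['grip_width'])
```

```text
[0.4286 0.2507 0.1775] [1.7989e+02 4.0000e-02 1.2477e+02] 1.7833
0.7514270590452619
```

View pics/w2.png

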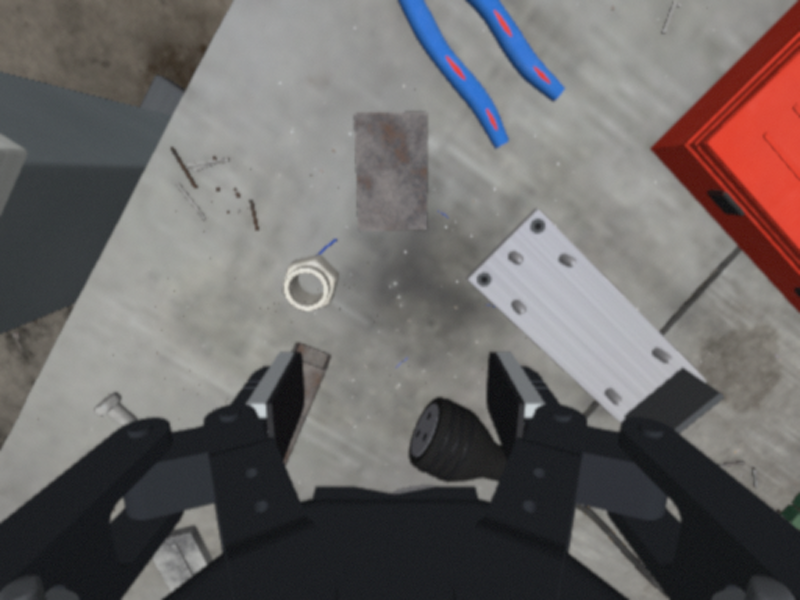

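Run:
```python
from h import *
P=meas('w2',0,0,1,.008,[(355,113),(428,112),(427.5,229),(357,229)]); print(P.round(4),P.mean(0).round(4))
for i in range(4):
    d=P[(i+1)%4]-P[i]; print(np.linalg.norm(d).round(4),np.degrees(np.arctan2(d[1],d[0])).round(1))
print('nut',meas('w2',0,0,1,.031,[(309,285)]).round(3))
go(P[:,0].mean(),P[:,1].mean(),.05,125)
```

```text
[[0.3454 0.3217 0.008 ]
 [0.3853 0.3501 0.008 ]
 [0.4311 0.2864 0.008 ]
 [0.3893 0.2574 0.008 ]] [0.3878 0.3039 0.008 ]
0.0491 35.5
0.0784 -54.3
0.0509 -145.3
0.0778 124.3
nut [[0.383 0.21  0.031]]
pos [0.4285 0.2508 0.1775] yaw 124.76 q [ 22.  15. 103.  -0.  61. -12.] | cmd yaw -0.24 shift(cm) total [ 6.69 -0.29 12.75] rot n 4 per row [ 1.672 -0.074  3.189]
```

Emit:
play_rows --pt "1.7 -0.1 2.0" --pt "1.7 -0.1 2.6" --pt "1.7 -0.1 3.0" --pt "1.6 0 3.0" --pt "0 0 2.1" --pt "0 0 1.0" --pt "0 0 0" --pt "0 0 0" --yaw '[0, 0, 0, 0, 0, 0, 0, 0]' --jaw '[6.4, 6.4, 6.4, 6.4, 6.4, 6.4, 6.4, 6.4]'

```text
time_s: 2.5
tcp_pos: [0.3875, 0.3044, 0.04]
tool_rot: [180.0, 0.0, 124.8]
wrist_force: [0.9, -0.4, 0.2]
grip_width: 0.746
```

Run:
```python
from h import *
go(.3878,.3039,-.001,125.2)
raw('wrist','w3')
```

```text
pos [0.3875 0.3044 0.04  ] yaw 124.77 q [ 30.  27. 111.  -0.  42.  -5.] | cmd yaw -0.43 shift(cm) total [-0.05 -0.01  4.1 ] rot n 1 per row [-0.054 -0.006  4.098]
[0.3875 0.3044 0.04  ] [1.7996e+02 1.0000e-02 1.2477e+02] 2.5
```

View pics/w3.png

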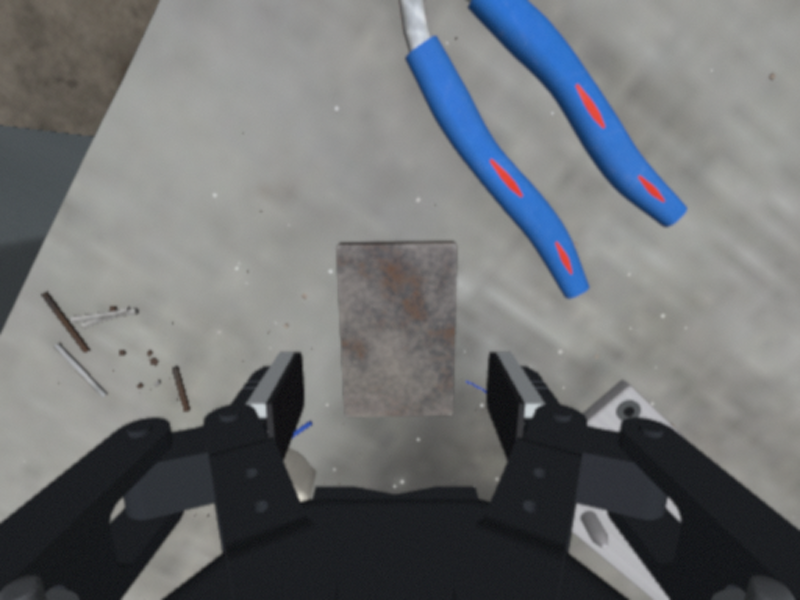

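Plate lies centred between the fingers (337–457, 241–415). Lower with force watched.

Emit:
play_rows --pt "0 0 1.5" --pt "0 0 1.2" --pt "0 0 0.8" --pt "0 0 0.3" --pt "0 0 0" --pt "0 0 0" --yaw '[0, 0, 0, 0, 0, 0]' --jaw '[6.4, 6.4, 6.4, 6.4, 6.4, 6.4]'

```text
time_s: 3.05
tcp_pos: [0.3872, 0.3046, 0.0019]
tool_rot: [179.9, 0.0, 124.8]
wrist_force: [0.0, -0.2, -0.5]
grip_width: 0.749
```

Emit:
play_rows --pt "0 0 0.2" --pt "0 0 0.1" --pt "0 0 0" --pt "0 0 0" --yaw '[0, 0, 0, 0]' --jaw '[6.4, 6.4, 6.4, 5.6]'

```text
time_s: 3.38
tcp_pos: [0.3866, 0.3045, -0.0015]
tool_rot: [180.0, -0.0, 124.8]
wrist_force: [-0.6, 0.2, 0.6]
grip_width: 0.662
```

Emit:
play_rows --pt "0 0 0" --pt "0 0 0" --pt "0 0 0" --pt "0 0 0" --pt "0 0 0" --pt "0 0 0" --yaw '[0, 0, 0, 0, 0, 0]' --jaw '[4.5, 4.5, 4.5, 4.5, 4.5, 4.5]'

```text
time_s: 3.88
tcp_pos: [0.387, 0.3047, -0.001]
tool_rot: [179.9, 0.0, 124.8]
wrist_force: [0.2, -1.0, 8.2]
grip_width: 0.559
```

Emit:
play_rows --pt "0 0 -0.5" --pt "0 0 -1.0" --pt "0 0 -2" --pt "0 0 -3" --pt "0 0 -3" --pt "0 0 -2" --pt "0 0 0" --pt "0 0 0" --yaw '[0, 0, 0, 0, 0, 0, 0, 0]' --jaw '[4.5, 4.5, 4.5, 4.5, 4.5, 4.5, 4.5, 4.5]'

```text
time_s: 4.55
tcp_pos: [0.3873, 0.3048, 0.1146]
tool_rot: [179.8, 0.0, 124.8]
wrist_force: [0.6, -0.4, -2.4]
grip_width: 0.561
```

Run:
```python
from h import *
raw('wrist','w4')
```

```text
[0.3873 0.3048 0.1146] [1.7983e+02 1.0000e-02 1.2480e+02] 4.55
```

View pics/w4.png

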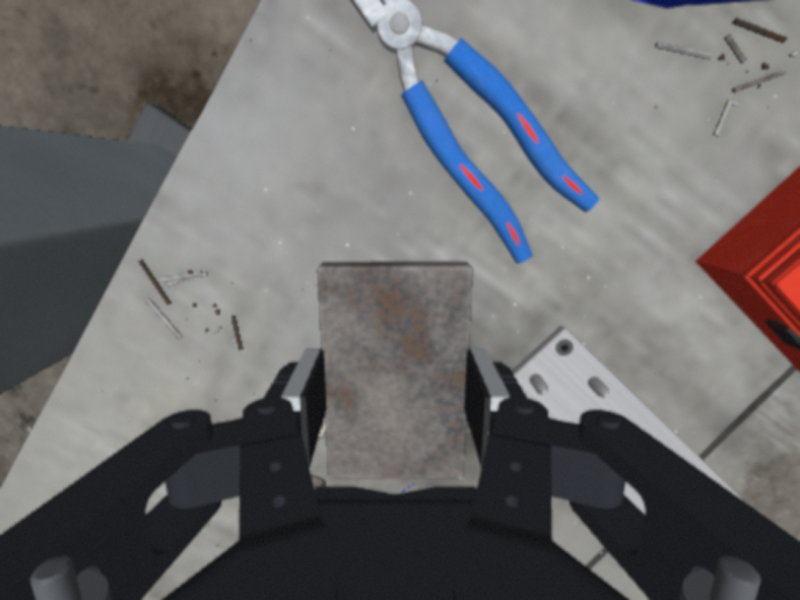

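Run:
```python
from h import *
zt=.1146+.009
P=meas('w4',0,0,1,zt,[(320,267),(472,267),(328,480)]); 
a=np.radians(124.8); d=P-np.array([.3873,.3048,0])
print(np.c_[d[:,0]*np.cos(a)+d[:,1]*np.sin(a), d[:,0]*np.sin(a)-d[:,1]*np.cos(a)].round(4))
go(.592,-.105,.115,189.2)
go(.592,-.105,.115,189.2,'tr')
```

```text
[[ 0.0388 -0.0247]
 [ 0.0388  0.0231]
 [-0.0405 -0.0256]]
pos [0.3862 0.3042 0.1133] yaw 124.8 q [ 30.  20. 107.   0.  52.  -5.] | cmd yaw -64.4 shift(cm) total [-13.77 -43.68  -0.17] rot n 12 per row [-1.147 -3.64  -0.014]
pos [0.3862 0.3042 0.1133] yaw 124.8 q [ 30.  20. 107.   0.  52.  -5.] | cmd yaw -64.4 shift(cm) total [-45.34  -6.45  -0.17] tr n 12 per row [-3.779 -0.538 -0.014]
```

Emit:
play_rows --pt "0 0 -0.3" --pt "0 0 0" --pt "0 0 0" --pt "0 0 0" --pt "0 0 0" --pt "0 0 0" --pt "0 0 0" --pt "0 0 0" --yaw '[-7, -7, -7, -7, -7, -7, -7, -7]' --jaw '[4.5, 4.5, 4.5, 4.5, 4.5, 4.5, 4.5, 4.5]'

```text
time_s: 5.27
tcp_pos: [0.3851, 0.3035, 0.1143]
tool_rot: [-179.9, -0.2, -178.9]
wrist_force: [-0.3, 0.1, -2.7]
grip_width: 0.561
```

Emit:
play_rows --pt "0 0 0" --pt "0 -1.5 0" --pt "-1.2 -3 0" --pt "-1.2 -3.8 0" --pt "-1.2 -3.8 0" --pt "-1.2 -3.8 0" --pt "-1.2 -3.8 0" --pt "-1.2 -3.8 0" --yaw '[-7, -1.4, 0, 0, 0, 0, 0, 0]' --jaw '[4.5, 4.5, 4.5, 4.5, 4.5, 4.5, 4.5, 4.5]'

```text
time_s: 5.93
tcp_pos: [0.4937, 0.082, 0.1144]
tool_rot: [180.0, -0.2, -170.8]
wrist_force: [0.7, 0.4, -3.5]
grip_width: 0.566
```

Emit:
play_rows --pt "-1.2 -3.8 0" --pt "-1.2 -3.8 0" --pt "-1.2 -3.8 0" --pt "-0.7 -1.5 0" --pt "0 0 0" --pt "0 0 0" --yaw '[0, 0, 0, 0, 0, 0]' --jaw '[4.5, 4.5, 4.5, 4.5, 4.5, 4.5]'

```text
time_s: 6.43
tcp_pos: [0.5569, -0.0371, 0.1144]
tool_rot: [179.9, -0.2, -170.9]
wrist_force: [1.0, -0.8, -3.0]
grip_width: 0.562
```

Run:
```python
from h import *
raw('wrist','w5'); go(.592,-.105,.03,189.2)
```

```text
[ 0.5569 -0.0371  0.1144] [ 179.91   -0.2  -170.93] 6.4333
pos [ 0.5561 -0.036   0.1145] yaw -170.85 q [ -11.   25.   99.    0.   57. -110.] | cmd yaw -0.05 shift(cm) total [-2.44 -7.38  8.45] rot n 3 per row [-0.813 -2.462  2.818]
```

View pics/w5.png

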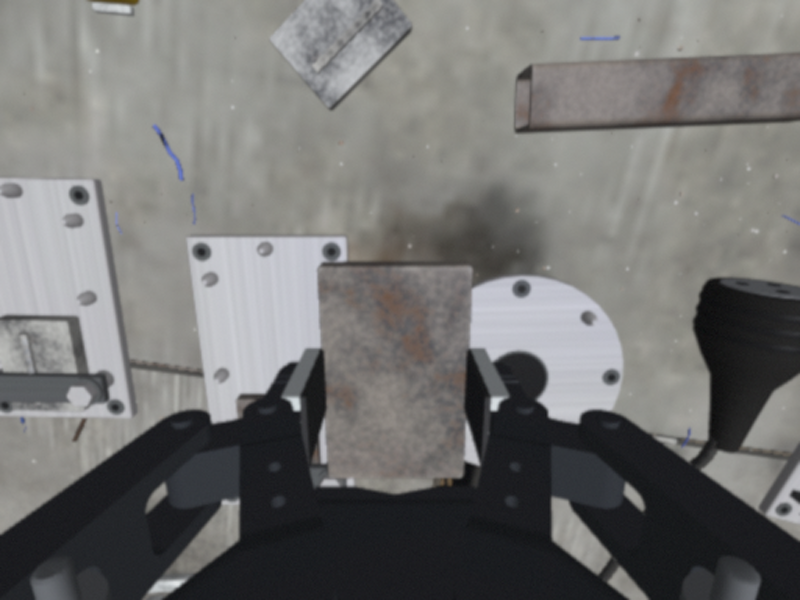

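```bash
cat >> h.py <<'E'
def fit(m,p):
    m=np.array(m,float)/1e3; p=np.array(p)[:,:2]
    mc,pc=m.mean(0),p.mean(0); H=(m-mc).T@(p-pc); U,S,V=np.linalg.svd(H); Rr=V.T@np.diag([1,np.linalg.det(V.T@U.T)])@U.T
    t=pc-Rr@mc; print('t',t.round(4),'ang',np.degrees(np.arctan2(Rr[1,0],Rr[0,0])).round(2),'res',((p-(m@Rr.T+t))*1e3).round(1).tolist()); return t
E
python3 - <<'E'
from h import *
crop('c7','w5',170,220,360,400,3.3)
P=meas('w5',0,0,1,.019,[(265,247),(210,278),(221,374)]); print(P.round(4)); fit([(-49,0),(-31,-34),(31,-34)],P)
B=meas('w5',0,0,1,.008,[(187,237),(347,236)]); print(B.round(4))
E
```

```text
[[ 0.5393 -0.1144  0.019 ]
 [ 0.5619 -0.1438  0.019 ]
 [ 0.6207 -0.1346  0.019 ]]
t [ 0.5866 -0.106 ] ang 9.08 res [[1.2, -0.7], [0.6, 0.6], [-1.8, 0.0]]
[[ 0.5429 -0.1624  0.008 ]
 [ 0.5278 -0.0711  0.008 ]]
```

View pics/c7.png

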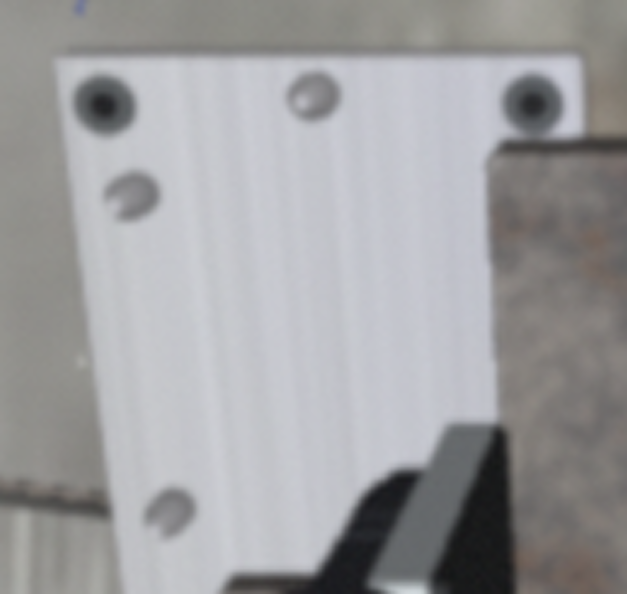

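Run:
```python
from h import *
k=3.3
P=meas('w5',170,220,k,.0135,[(313,97),(131,196),(170,511)]); print(P.round(4)); fit([(-49,0),(-31,-34),(31,-34)],P)
np.save('pics/wrist0.npy',dict(tcp_pos=[.59934,.00009,.23052],tool_rot=[-179.9,-.013,90.0]),allow_pickle=True)
P=meas('wrist0',300,285,3.2,.0135,[(151,183),(368,150),(401,362),(195,393),(113,298)]); fit([(-31,34),(31,34),(31,-34),(-31,-34),(-49,0)],P)
go(.590,-.1055,.045,189.15)
```

```text
[[ 0.5419 -0.1159  0.0135]
 [ 0.5645 -0.1461  0.0135]
 [ 0.6243 -0.1362  0.0135]]
t [ 0.5894 -0.1077] ang 9.18 res [[0.9, -0.3], [0.3, 0.2], [-1.1, 0.1]]
t [ 0.5903 -0.1048] ang 9.2 res [[0.3, -0.7], [-0.3, -0.8], [-0.8, 0.7], [0.3, 0.5], [0.6, 0.3]]
pos [ 0.5561 -0.036   0.1145] yaw -170.85 q [ -11.   25.   99.    0.   57. -110.] | cmd yaw 0.0 shift(cm) total [-2.24 -7.4   6.95] rot n 3 per row [-0.747 -2.467  2.318]
```

Emit:
play_rows --pt "-0.8 -2.4 0" --pt "-0.8 -2.5 0.5" --pt "-0.6 -2.5 1.5" --pt "0 0 2.5" --pt "0 0 2.4" --pt "0 0 0" --pt "0 0 0" --yaw '[0, 0, 0, 0, 0, 0, 0]' --jaw '[4.5, 4.5, 4.5, 4.5, 4.5, 4.5, 4.5]'

```text
time_s: 7.07
tcp_pos: [0.5887, -0.1039, 0.0456]
tool_rot: [179.8, -0.3, -170.7]
wrist_force: [-0.2, 0.1, -2.8]
grip_width: 0.56
```

Run:
```python
from h import *
raw('wrist','w6'); go(.590,-.106,.007,189.15)
crop('c8','w6',230,180,560,500,1.8)
```

```text
[ 0.5887 -0.1039  0.0456] [ 179.83   -0.31 -170.72] 7.0667
pos [ 0.5904 -0.1045  0.0471] yaw -170.71 q [ -17.   33.   96.    0.   51. -116.] | cmd yaw 0.14 shift(cm) total [ 0.06 -0.14  4.01] rot n 1 per row [ 0.061 -0.142  4.007]
```

View pics/c8.png

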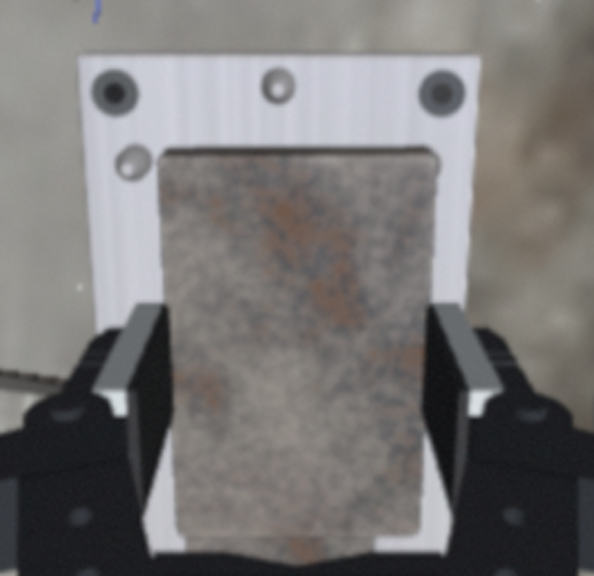

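```bash
cat >> h.py <<'E'
def mtool(fn,x0,y0,k,z,pts):
    st=np.load('pics/'+fn+'.npy',allow_pickle=True).item(); P=meas(fn,x0,y0,k,z,pts)-np.array(st['tcp_pos']); a=np.radians(st['tool_rot'][2])
    return (1e3*np.c_[P[:,0]*np.cos(a)+P[:,1]*np.sin(a),P[:,0]*np.sin(a)-P[:,1]*np.cos(a)]).round(1)
E
python3 - <<'E'
from h import *
print('plate top far corners',mtool('w6',230,180,1.8,.0465+.009,[(160,153),(436,153),(170,350),(428,350)]))
print('base',mtool('w6',230,180,1.8,.008,[(79,56),(481,56),(96,300),(466,300)]))
print('pin',mtool('w6',230,180,1.8,.0135,[(278,86),(133,163)]))
E
```

```text
plate top far corners [[ 41.  -25.2]
 [ 41.   22.7]
 [  3.6 -25.1]
 [  3.5  23. ]]
base [[ 53.9 -51.1]
 [ 53.8  40.8]
 [ -5.9 -51.4]
 [ -6.1  40.8]]
pin [[ 47.7  -5.6]
 [ 30.1 -39. ]]
```

Emit:
play_rows --pt "-0.15 -0.37 0" --pt "0 0 1.0" --pt "0 0 0.5" --pt "0 0 0" --pt "0 0 0" --pt "0 0 0" --yaw '[0.1, 0, 0, 0, 0, 0]' --jaw '[4.5, 4.5, 4.5, 4.5, 4.5, 4.5]'

```text
time_s: 7.62
tcp_pos: [0.5935, -0.1095, 0.0324]
tool_rot: [180.0, -0.0, -170.9]
wrist_force: [-0.5, 0.7, -2.2]
grip_width: 0.557
```

Run:
```python
from h import *
raw('wrist','w7'); go(.590,-.108,.007,189.15)
crop('c9','w7',230,180,560,500,1.8)
```

```text
[ 0.5935 -0.1095  0.0324] [ 1.800e+02 -1.000e-02 -1.709e+02] 7.6167
pos [ 0.5937 -0.1095  0.0324] yaw -170.9 q [ -17.   34.   96.   -0.   49. -116.] | cmd yaw -0.05 shift(cm) total [0.34 0.21 2.54] rot n 1 per row [0.338 0.211 2.545]
```

View pics/c9.png

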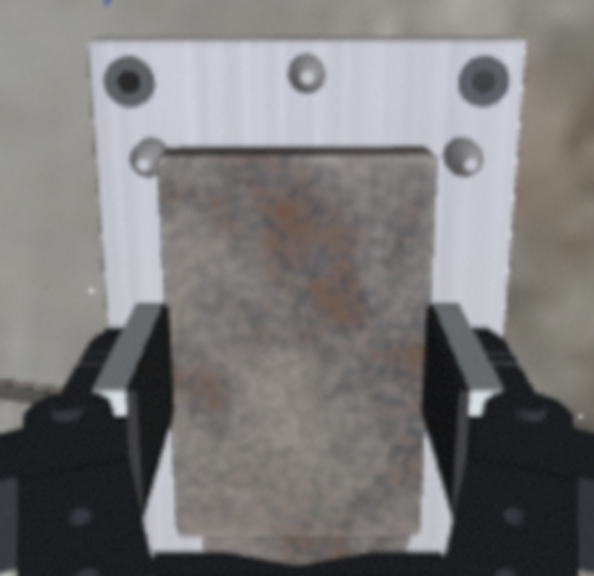

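Run:
```python
from h import *
print('plate',mtool('w7',230,180,1.8,.0324+.009,[(160,153),(436,153)]))
print('base',mtool('w7',230,180,1.8,.008,[(90,41),(526,41),(107,300),(507,300)]))
print('pin',mtool('w7',230,180,1.8,.0135,[(306,74),(148,156),(463,157)]))
```

```text
plate [[ 40.9 -25.3]
 [ 40.9  22.9]]
base [[ 58.  -44.9]
 [ 57.9  46.8]
 [ -0.7 -45.3]
 [ -0.7  47. ]]
pin [[ 51.6   0.5]
 [ 34.4 -32.9]
 [ 34.2  33.7]]
```

Emit:
play_rows --pt "0.25 0.2 0" --pt "0 0 0.5" --pt "0 0 0.2" --pt "0 0 0" --pt "0 0 0" --pt "0 0 0" --pt "0 0 0" --yaw '[0, 0, 0, 0, 0, 0, 0]' --jaw '[4.5, 4.5, 4.5, 4.5, 4.5, 4.5, 4.5]'

```text
time_s: 8.25
tcp_pos: [0.5909, -0.108, 0.0253]
tool_rot: [-180.0, 0.0, -170.9]
wrist_force: [0.4, -0.3, -2.5]
grip_width: 0.557
```

Run:
```python
from h import *
raw('wrist','w8'); go(.590,-.108,.007,189.15)
crop('c10','w8',230,180,560,500,1.8)
```

```text
[ 0.5909 -0.108   0.0253] [-180.     0.  -170.9] 8.25
pos [ 0.5909 -0.108   0.0253] yaw -170.9 q [ -17.   35.   97.   -0.   48. -116.] | cmd yaw -0.05 shift(cm) total [0.09 0.02 1.83] rot n 1 per row [0.092 0.015 1.834]
```

View pics/c10.png

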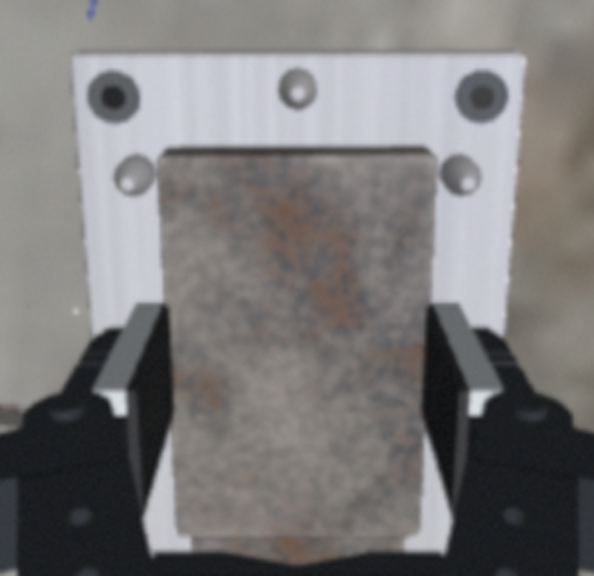

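Run:
```python
from h import *
print('plate',mtool('w8',230,180,1.8,.0253+.009,[(160,153),(436,153)]))
print('pin',mtool('w8',230,180,1.8,.0135,[(297,89),(134,175),(461,175)]))
```

```text
plate [[ 40.9 -25.3]
 [ 40.9  22.9]]
pin [[ 49.4  -1.4]
 [ 32.  -34.6]
 [ 32.   32. ]]
```

Emit:
play_rows --pt "0 0 0.6" --pt "0 0 0.6" --pt "0 0 0.4" --pt "0 0 0.1" --pt "0 0 0" --pt "0 0 0" --yaw '[0, 0, 0, 0, 0, 0]' --jaw '[4.5, 4.5, 4.5, 4.5, 4.5, 4.5]'

```text
time_s: 8.8
tcp_pos: [0.5907, -0.1079, 0.008]
tool_rot: [180.0, -0.0, -170.9]
wrist_force: [-0.0, 0.2, -2.9]
grip_width: 0.555
```

Emit:
play_rows --pt "0 0 0.1" --pt "0 0 0" --pt "0 0 0" --yaw '[0, 0, 0]' --jaw '[4.5, 4.5, 4.5]'

```text
time_s: 9.05
tcp_pos: [0.5909, -0.108, 0.0074]
tool_rot: [-180.0, 0.0, -170.9]
wrist_force: [0.3, 0.3, -1.9]
grip_width: 0.56
```

Emit:
play_rows --pt "0 0 0" --pt "0 0 0" --pt "0 0 0" --pt "0 0 0" --pt "0 0 -0.5" --pt "0 0 -2" --pt "0 0 -3" --pt "0 0 0" --yaw '[0, 0, 0, 0, 0, 0, 0, 0]' --jaw '[5.4, 6, 6, 6, 6, 6, 6, 6]'

```text
time_s: 9.72
tcp_pos: [0.5942, -0.1089, 0.0672]
tool_rot: [-179.8, 0.4, -170.9]
wrist_force: [0.6, -0.6, -0.1]
grip_width: 0.707
```

Run:
```python
from h import *
raw('wrist','w9')
```

```text
[ 0.5942 -0.1089  0.0672] [-179.81    0.39 -170.89] 9.7167
```

View pics/w9.png

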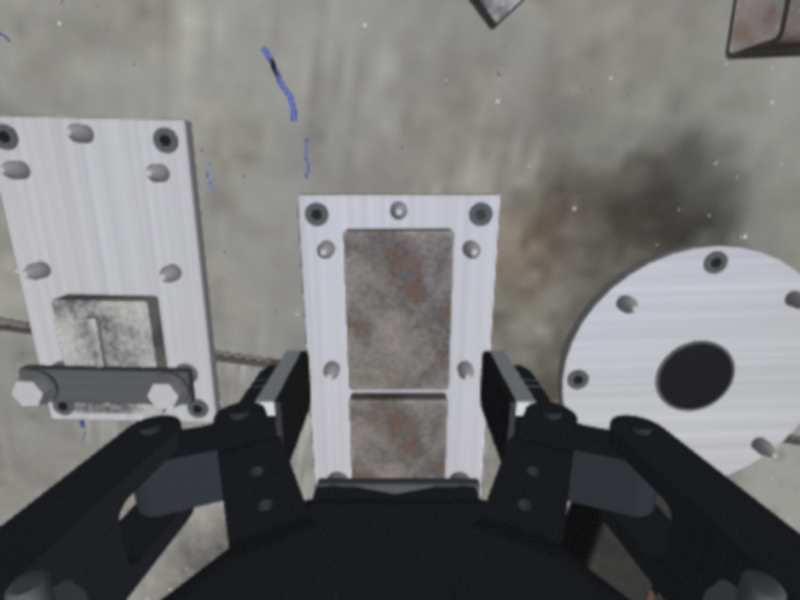

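Emit:
play_rows --pt "1 0 -3" --pt "2 0 -3" --pt "2 0 -3" --pt "2 0 -2" --pt "1 0 -1" --pt "0 0 0" --pt "0 0 0" --pt "0 0 0" --yaw '[0, 0, 0, 0, 0, 0, 0, 0]' --jaw '[6, 6, 6, 6, 6, 6, 6, 6]'

```text
time_s: 10.43
tcp_pos: [0.5121, -0.1204, 0.1811]
tool_rot: [180.0, -0.0, -170.9]
wrist_force: [-1.3, -0.1, -0.8]
grip_width: 0.7
```

Run:
```python
from h import *
raw('wrist','w10')
```

```text
[ 0.5121 -0.1204  0.1811] [ 1.7996e+02 -4.0000e-02 -1.7091e+02] 10.4333
```

View pics/w10.png

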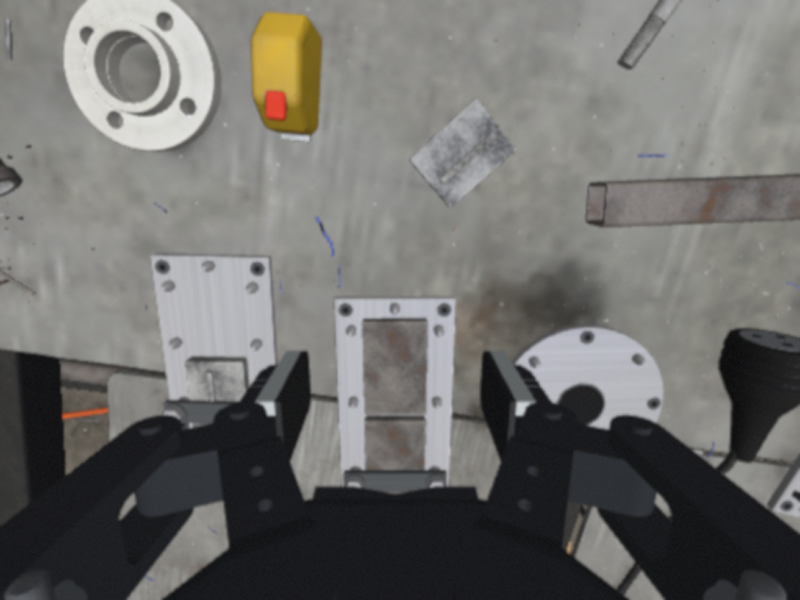

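Run:
```python
from h import *
crop('c11','w10',400,90,530,215,4.5)
crop('c12','w10',140,240,290,420,3.3)
```

```text
(no output)
```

View pics/c11.png

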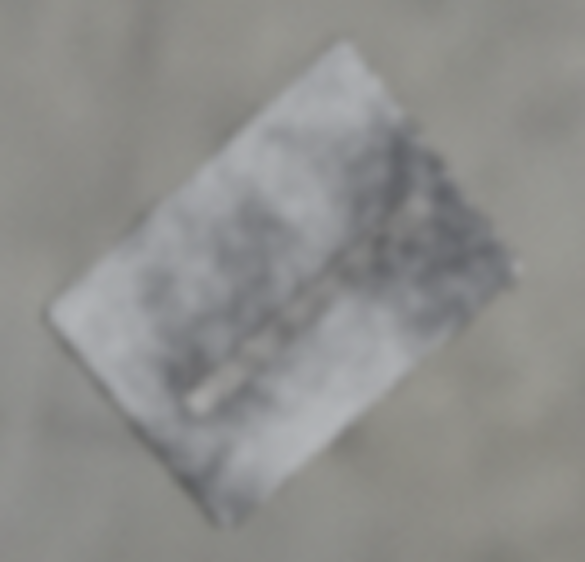

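View pics/c12.png

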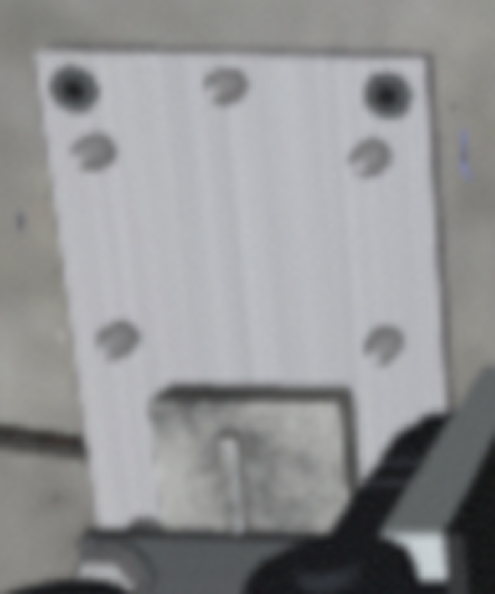

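Run:
```python
from h import *
P=meas('w10',400,90,4.5,.010,[(345,42),(518,268),(228,528),(47,312)]); print(P.round(4),P.mean(0).round(4))
for i in range(4):
    d=P[(i+1)%4]-P[i]; print(np.linalg.norm(d).round(4),np.degrees(np.arctan2(d[1],d[0])).round(1))
Q=meas('w10',140,240,3.3,.0135,[(226,87),(94,152),(370,158),(118,339),(384,344)]); print(Q.round(4))
# nest: y axis points image-down; image down=world +x-ish; x axis = y rotated -90 => world -Y-ish = image left? 
fit([(0,-43),(31.5,-23),(-31.5,-23),(31.5,23),(-31.5,23)],Q)
```

```text
[[ 0.3886 -0.086   0.01  ]
 [ 0.4158 -0.0531  0.01  ]
 [ 0.4614 -0.0896  0.01  ]
 [ 0.4335 -0.1235  0.01  ]] [ 0.4248 -0.088   0.01  ]
0.0427 50.4
0.0584 -38.7
0.0439 -129.4
0.0585 140.2
[[ 0.531  -0.2575  0.0135]
 [ 0.5507 -0.2862  0.0135]
 [ 0.5424 -0.2247  0.0135]
 [ 0.5955 -0.2799  0.0135]
 [ 0.587  -0.2183  0.0135]]
t [ 0.5698 -0.2521] ang -82.1 res [[3.8, 0.6], [-0.6, 0.3], [-0.4, -0.6], [-1.5, 0.3], [-1.3, -0.6]]
```

Run:
```python
from h import *
Q=meas('w10',140,240,3.3,.0135,[(226,87),(94,152),(370,158),(118,339),(384,344)])
fit([(0,-39),(31.5,-23),(-31.5,-23),(31.5,23),(-31.5,23)],Q)
go(.4248,-.088,.06,140.7)
```

```text
t [ 0.569  -0.2522] ang -82.1 res [[0.6, 0.1], [0.1, 0.4], [0.4, -0.5], [-0.7, 0.4], [-0.5, -0.5]]
pos [ 0.512  -0.1203  0.1808] yaw -170.9 q [ -21.   18.   99.    0.   63. -120.] | cmd yaw 48.4 shift(cm) total [ 8.8  -3.02 12.08] rot n 4 per row [ 2.2   -0.756  3.02 ]
```

Emit:
play_rows --pt "0 0 0" --pt "0 0 0" --pt "0 0 0" --pt "0 0 0" --pt "0 0 0" --pt "0 0 0" --pt "2.0 -0.7 2.5" --pt "2.5 -0.9 3" --yaw '[7, 7, 7, 7, 7, 7, 6.4, 0]' --jaw '[6, 6, 6, 6, 6, 6, 6, 6]'

```text
time_s: 11.15
tcp_pos: [0.4704, -0.1082, 0.1274]
tool_rot: [179.9, 0.4, 140.4]
wrist_force: [0.7, -0.3, -1.0]
grip_width: 0.699
```

Emit:
play_rows --pt "2.3 -0.8 3.0" --pt "2.0 -0.7 2.5" --pt "0 0 1" --pt "0 0 0" --pt "0 0 0" --pt "0 0 0" --yaw '[0, 0, 0, 0, 0, 0]' --jaw '[6, 6, 6, 6, 6, 6]'

```text
time_s: 11.65
tcp_pos: [0.4253, -0.0917, 0.0624]
tool_rot: [180.0, 0.1, 140.7]
wrist_force: [0.4, -0.1, 0.3]
grip_width: 0.701
```

Run:
```python
from h import *
raw('wrist','w11')
go(.4248,-.088,-.001,140.7)
```

```text
[ 0.4253 -0.0917  0.0624] [1.7997e+02 8.0000e-02 1.4071e+02] 11.65
pos [ 0.4255 -0.0918  0.0628] yaw 140.71 q [-21.  22. 117.   0.  41. -72.] | cmd yaw 0.01 shift(cm) total [0.3  0.25 6.38] rot n 2 per row [0.148 0.124 3.191]
```

View pics/w11.png

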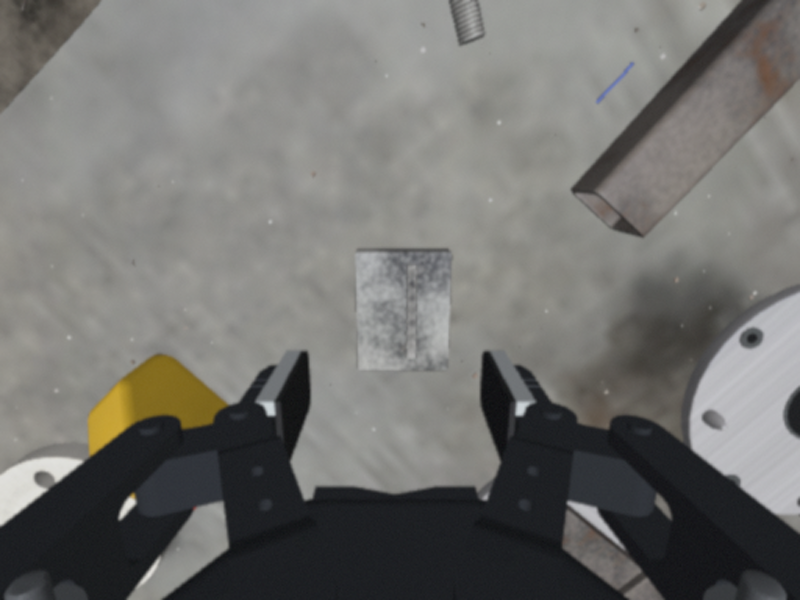

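Run:
```python
from h import *
print(mtool('w11',0,0,1,.01,[(357,252),(450,252),(358,371),(449,370)]))
```

```text
[[ 32.7 -18.7]
 [ 32.7  23.7]
 [-26.8 -19.7]
 [-26.2  25.2]]
```

Emit:
play_rows --pt "0.3 0.32 1.5" --pt "0 0 2.0" --pt "0 0 1.5" --pt "0 0 0.9" --pt "0 0 0.4" --pt "0 0 0" --pt "0 0 0" --pt "0 0 0" --yaw '[0, 0, 0, 0, 0, 0, 0, 0]' --jaw '[6, 6, 6, 6, 6, 6, 6, 6]'

```text
time_s: 12.37
tcp_pos: [0.4239, -0.087, -0.0]
tool_rot: [180.0, 0.1, 140.7]
wrist_force: [-0.2, -0.9, 0.5]
grip_width: 0.705
```

Emit:
play_rows --pt "0 0 0" --pt "0 0 0" --pt "0 0 0" --pt "0 0 0" --pt "0 0 0" --pt "0 0 0" --pt "0 0 0" --yaw '[0, 0, 0, 0, 0, 0, 0]' --jaw '[5, 4, 4, 4, 4, 4, 4]'

```text
time_s: 12.95
tcp_pos: [0.4238, -0.087, 0.0004]
tool_rot: [180.0, 0.1, 140.7]
wrist_force: [-1.0, 0.2, 11.1]
grip_width: 0.51
```

Emit:
play_rows --pt "0 0 -0.5" --pt "0 0 -1.0" --pt "0 0 -2" --pt "0 0 -3" --pt "0 0 -3" --pt "0 0 -2" --pt "0 0 0" --pt "0 0 0" --yaw '[0, 0, 0, 0, 0, -7, -7, -7]' --jaw '[4, 4, 4, 4, 4, 4, 4, 4]'

```text
time_s: 13.62
tcp_pos: [0.4241, -0.0871, 0.1163]
tool_rot: [-180.0, 0.2, 162.0]
wrist_force: [0.6, 0.3, -3.0]
grip_width: 0.501
```

Emit:
play_rows --pt "0 0 0" --pt "0 0 0" --pt "0 0 0" --pt "0 0 0" --pt "0 0 0" --pt "0 0 0" --yaw '[-7, -7, -7, -5, 0, 0]' --jaw '[4, 4, 4, 4, 4, 4]'

```text
time_s: 14.12
tcp_pos: [0.4228, -0.0866, 0.1145]
tool_rot: [180.0, -0.0, -172.5]
wrist_force: [-0.2, -0.6, -2.0]
grip_width: 0.503
```

Run:
```python
from h import *
go(.569,-.2525,.055,187.9)
go(.569,-.2525,.11,187.9)
```

```text
pos [ 0.4228 -0.0866  0.1145] yaw -172.46 q [ -21.   16.  114.   -0.   50. -118.] | cmd yaw -0.36 shift(cm) total [-12.2  -18.44   5.95] rot n 6 per row [-2.033 -3.074  0.991]
pos [ 0.4228 -0.0866  0.1145] yaw -172.46 q [ -21.   16.  114.   -0.   50. -118.] | cmd yaw -0.36 shift(cm) total [-12.2  -18.44   0.45] rot n 6 per row [-2.033 -3.074  0.074]
```

Emit:
play_rows --pt "-2.0 -3.0 0" --pt "-2.0 -3.1 0" --pt "-2.1 -3.1 0" --pt "-2.1 -3.1 0" --pt "-2.0 -3.1 0.5" --pt "-2.0 -3.0 1" --pt "0 0 2.5" --pt "0 0 2" --yaw '[-0.4, 0, 0, 0, 0, 0, 0, 0]' --jaw '[4, 4, 4, 4, 4, 4, 4, 4]'

```text
time_s: 14.78
tcp_pos: [0.5719, -0.2545, 0.0538]
tool_rot: [-179.9, 0.2, -172.2]
wrist_force: [-0.9, 1.5, -3.7]
grip_width: 0.502
```

Emit:
play_rows --pt "0 0 0" --pt "0 0 0" --pt "0 0 0" --pt "0 0 0" --pt "0 0 0" --yaw '[0, 0, 0, 0, 0]' --jaw '[4, 4, 4, 4, 4]'

```text
time_s: 15.2
tcp_pos: [0.5705, -0.2521, 0.0559]
tool_rot: [-179.9, 0.1, -171.9]
wrist_force: [-0.2, -0.1, -1.6]
grip_width: 0.506
```

Run:
```python
from h import *
raw('wrist','w12')
go(.569,-.2525,.008,187.9)
crop('c13','w12',220,160,560,500,1.75)
```

```text
[ 0.5705 -0.2521  0.0559] [-1.7991e+02  1.1000e-01 -1.7191e+02] 15.2
pos [ 0.5704 -0.2521  0.0557] yaw -171.9 q [ -30.   33.   93.   -0.   53. -128.] | cmd yaw 0.2 shift(cm) total [ 0.14 -0.02  4.77] rot n 2 per row [ 0.072 -0.012  2.387]
```

View pics/c13.png

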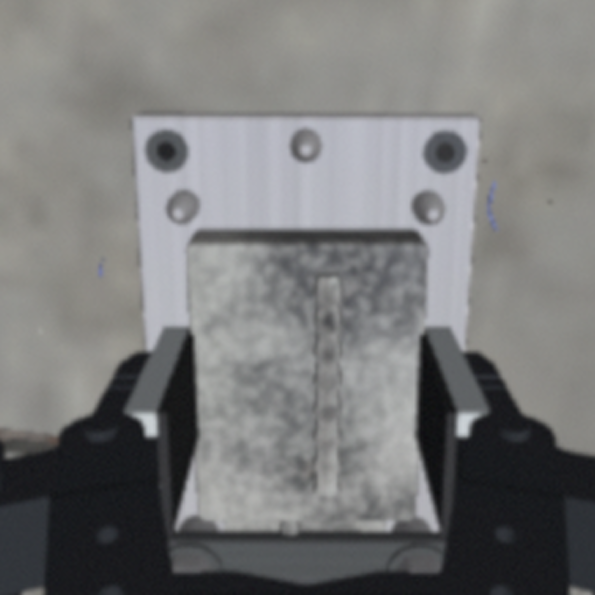

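Run:
```python
from h import *
print('blk',mtool('w12',220,160,1.75,.0558+.010,[(189,242),(427,242),(200,530)]))
print('pin',mtool('w12',220,160,1.75,.0135,[(306,145),(183,207),(429,207)]))
```

```text
blk [[ 30.3 -22.8]
 [ 30.3  20.6]
 [-31.  -23.1]]
pin [[ 39.7  -1.6]
 [ 24.1 -32.5]
 [ 24.1  29.3]]
```

Emit:
play_rows --pt "0.12 -0.03 1.0" --pt "0 0 1.2" --pt "0 0 1.0" --pt "0 0 0.5" --pt "0 0 0" --pt "0 0 0" --pt "0 0 0" --yaw '[0.2, 0, 0, 0, 0, 0, 0]' --jaw '[4, 4, 4, 4, 4, 4, 4]'

```text
time_s: 15.83
tcp_pos: [0.5686, -0.2524, 0.0172]
tool_rot: [180.0, -0.0, -172.1]
wrist_force: [0.9, 0.9, -2.0]
grip_width: 0.505
```

Run:
```python
from h import *
raw('wrist','w13')
crop('c14','w13',220,160,560,500,1.75)
```

```text
[ 0.5686 -0.2524  0.0172] [ 180.    -0.  -172.1] 15.8333
```

View pics/c14.png

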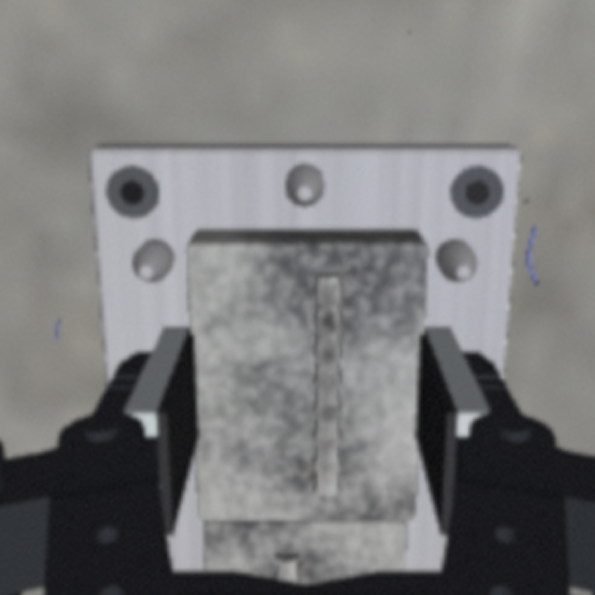

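Emit:
play_rows --pt "0 -0.03 0.4" --pt "0 0 0.35" --pt "0 0 0.1" --pt "0 0 0" --pt "0 0 0" --yaw '[0, 0, 0, 0, 0]' --jaw '[4, 4, 4, 4, 4]'

```text
time_s: 16.3
tcp_pos: [0.5685, -0.2526, 0.0087]
tool_rot: [180.0, -0.0, -172.1]
wrist_force: [-0.7, 0.1, -1.0]
grip_width: 0.503
```

Emit:
play_rows --pt "0 0 0.05" --pt "0 0 0" --pt "0 0 0" --pt "0 0 0" --pt "0 0 0" --pt "0 0 -0.5" --pt "0 0 -2" --pt "0 0 -3" --yaw '[0, 0, 0, 0, 0, 0, 0, 0]' --jaw '[4, 4, 4.8, 5.5, 5.5, 5.5, 5.5, 5.5]'

```text
time_s: 16.97
tcp_pos: [0.5664, -0.2515, 0.0615]
tool_rot: [179.8, -0.3, -172.1]
wrist_force: [0.4, -0.1, 0.6]
grip_width: 0.642
```

Emit:
play_rows --pt "0 0 -3" --pt "0 0 -3" --pt "0 0 -2" --pt "0 0 0" --pt "0 0 0" --pt "0 0 0" --yaw '[0, 0, 0, 0, 0, 0]' --jaw '[5, 5, 5, 5, 5, 5]'

```text
time_s: 17.47
tcp_pos: [0.5679, -0.2523, 0.1427]
tool_rot: [180.0, -0.0, -172.1]
wrist_force: [0.6, 0.3, -0.5]
grip_width: 0.587
```

Run:
```python
from h import *
raw('wrist','w14')
```

```text
[ 0.5679 -0.2523  0.1427] [ 1.7996e+02 -5.0000e-02 -1.7210e+02] 17.4667
```

View pics/w14.png

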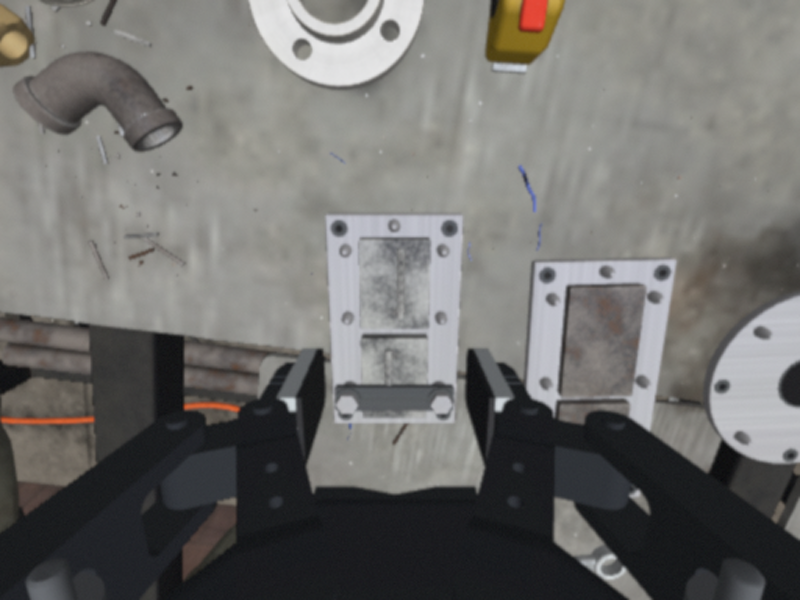

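Run:
```python
from h import *
P=meas('w1',0,0,1,.03,[(387,329),(416,476)]); print(P.round(4)); d=P[0]-P[1]; print(np.degrees(np.arctan2(d[1],d[0])),P.mean(0))
P=meas('w10',0,0,1,.03,[(606,204)]);print(P.round(4))
go(.43,.04,.2,105)
```

```text
[[0.4146 0.1637 0.03  ]
 [0.4416 0.0172 0.03  ]]
100.43293551856111 [0.42810597 0.09044375 0.03      ]
[[0.4418 0.0098 0.03  ]]
pos [ 0.5675 -0.2521  0.1421] yaw -172.1 q [ -30.   27.   89.   -0.   64. -128.] | cmd yaw 82.9 shift(cm) total [31.77 -5.73 -5.79] rot n 8 per row [ 3.972 -0.716 -0.724]
```

Emit:
play_rows --pt "0 0 -2" --pt "0 0 -2" --pt "0 0 -1" --pt "0 0 0" --pt "0 0 0" --pt "0 0 0" --pt "0 0 0" --pt "0 0 0" --yaw '[7, 7, 7, 7, 7, 7, 7, 7]' --jaw '[5, 5, 5, 5, 5, 5, 5, 5]'

```text
time_s: 18.18
tcp_pos: [0.5675, -0.2521, 0.1912]
tool_rot: [-179.9, -0.2, 131.5]
wrist_force: [0.2, 0.1, 0.1]
grip_width: 0.588
```

Emit:
play_rows --pt "0 0 0" --pt "0 0 0" --pt "0 0 0" --pt "0 0 0" --pt "2 -0.4 0" --pt "3.9 -0.8 0" --pt "3.9 -0.8 0" --pt "3.9 -0.8 0" --yaw '[7, 7, 7, 7, 3.5, 0, 0, 0]' --jaw '[5, 5, 5, 5, 5, 5, 5, 5]'

```text
time_s: 18.85
tcp_pos: [0.5132, -0.1221, 0.1913]
tool_rot: [-179.8, -0.1, 100.3]
wrist_force: [0.7, 0.4, 0.1]
grip_width: 0.586
```

Emit:
play_rows --pt "3.9 -0.8 0" --pt "3.9 -0.8 0" --pt "3.9 -0.8 0" --pt "3.9 -0.8 0" --pt "2 0 0" --pt "0 0 0" --pt "0 0 0" --pt "0 0 0" --yaw '[0, 0, 0, 0, 0, 0, 0, 0]' --jaw '[5, 5, 5, 5, 5, 5, 5, 5]'

```text
time_s: 19.52
tcp_pos: [0.4519, 0.0434, 0.1926]
tool_rot: [-179.9, 0.0, 100.4]
wrist_force: [0.1, -0.0, -0.1]
grip_width: 0.586
```

Run:
```python
from h import *
raw('wrist','w15')
```

```text
[0.4519 0.0434 0.1926] [-1.7993e+02  2.0000e-02  1.0043e+02] 19.5167
```

View pics/w15.png

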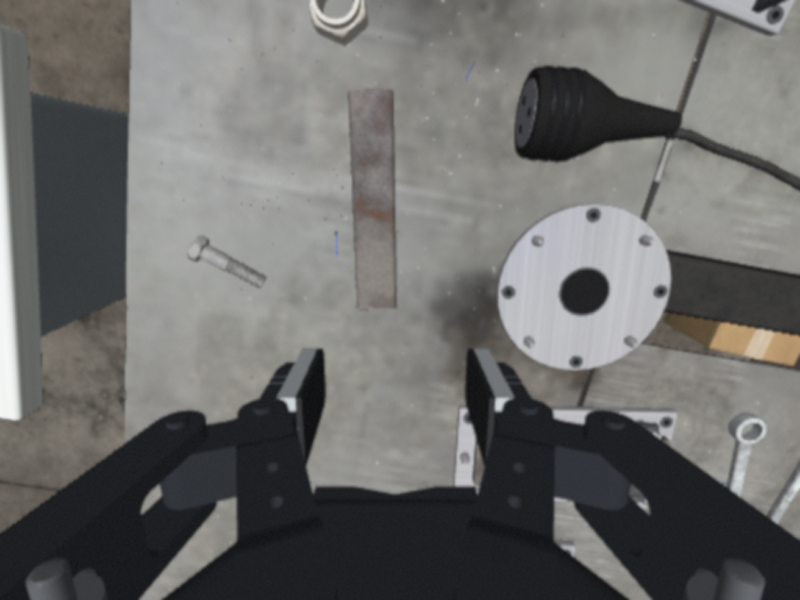

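Run:
```python
from h import *
crop('c15','w15',330,80,420,320,2.5)
crop('c16','w15',485,195,685,380,3)
```

```text
(no output)
```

View pics/c15.png

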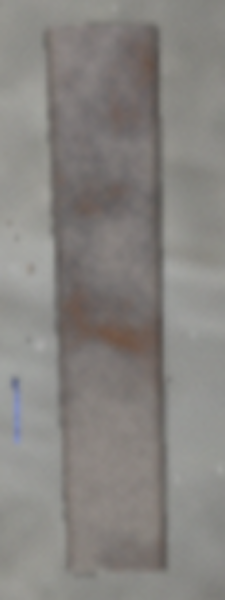

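View pics/c16.png

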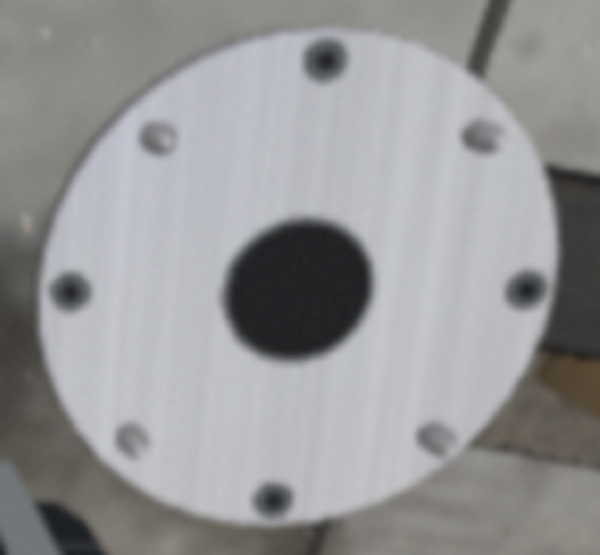

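Run:
```python
from h import *
P=meas('w15',330,80,2.5,.03,[(50,27),(158,25),(162,570),(70,570)]); print(P.round(4),P.mean(0).round(4))
for a,b in ((3,0),(2,1),(0,1)):
    d=P[b]-P[a]; print(np.linalg.norm(d).round(4),np.degrees(np.arctan2(d[1],d[0])).round(1))
print(mtool('w15',330,80,2.5,.03,[(50,27),(158,25),(162,570),(70,570)]))
F=meas('w15',485,195,3,.0135,[(159,138),(482,136),(132,440),(436,438)]); print('flj',F.round(4),F.mean(0).round(4),meas('w15',485,195,3,.008,[(299,290)]).round(4))
F=F[:,:2];print(np.linalg.norm(F-F.mean(0),axis=1), np.degrees(np.arctan2(*(F-F.mean(0))[:,::-1].T)))
```

```text
[[0.4008 0.1539 0.03  ]
 [0.4283 0.1594 0.03  ]
 [0.4561 0.0136 0.03  ]
 [0.4292 0.0086 0.03  ]] [0.4286 0.0839 0.03  ]
0.148 101.1
0.1485 100.8
0.0281 11.3
[[117.9 -30.2]
 [118.4  -2.2]
 [-30.1  -1.2]
 [-30.1 -28.6]]
flj [[5.530e-01 7.960e-02 1.350e-02]
 [6.320e-01 9.470e-02 1.350e-02]
 [5.677e-01 1.000e-04 1.350e-02]
 [6.471e-01 1.530e-02 1.350e-02]] [0.5999 0.0474 0.0135] [[0.6018 0.047  0.008 ]]
[0.05695018 0.05710585 0.057302   0.05705617] [ 145.54712088   55.85482164 -124.2518744   -34.2554304 ]
```

Emit:
play_rows --pt "1.5 -0.5 2" --pt "1.5 -0.5 3.5" --pt "1.4 -0.45 3.5" --pt "0 0 3.5" --pt "0 0 2" --pt "0 0 0" --pt "0 0 0" --pt "0 0 0" --yaw '[-0.5, 0, 0, 0, 0, 0, 0, 0]' --jaw '[5, 5, 5, 5, 5, 5, 5, 5]'

```text
time_s: 20.23
tcp_pos: [0.4307, 0.0837, 0.049]
tool_rot: [179.9, 0.0, 100.8]
wrist_force: [0.8, -0.2, -0.0]
grip_width: 0.589
```

Run:
```python
from h import *
raw('wrist','w16')
go(.4286,.084,.004,100.9)
```

```text
[0.4307 0.0837 0.049 ] [1.7994e+02 1.0000e-02 1.0082e+02] 20.2333
pos [0.4311 0.0839 0.0495] yaw 100.83 q [  2.  23. 117.  -0.  40.  -9.] | cmd yaw -0.07 shift(cm) total [ 0.06 -0.24  4.55] rot n 2 per row [ 0.03  -0.122  2.273]
```

View pics/w16.png

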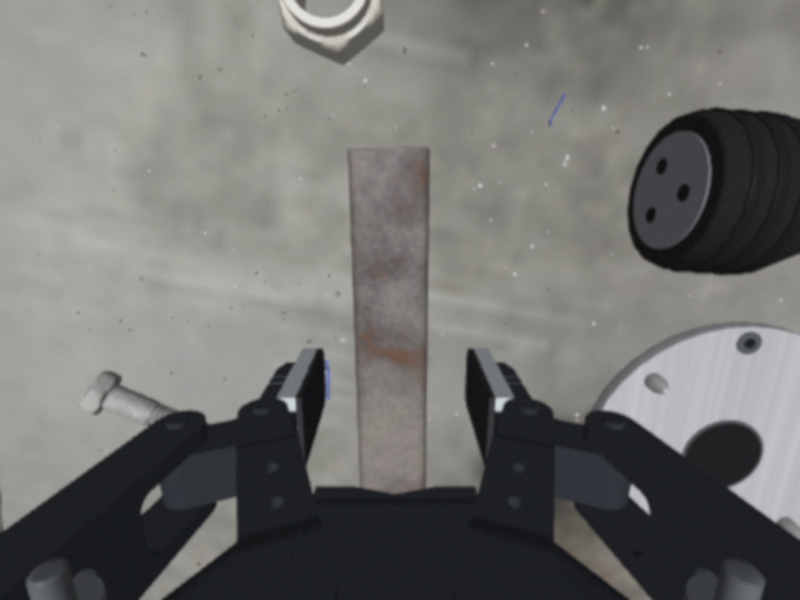

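Emit:
play_rows --pt "0 -0.15 1.5" --pt "0 0 1.5" --pt "0 0 1.0" --pt "0 0 0.5" --pt "0 0 0" --pt "0 0 0" --pt "0 0 0" --pt "0 0 0" --yaw '[0, 0, 0, 0, 0, 0, 0, 0]' --jaw '[5, 5, 5, 5, 5, 4, 2.5, 2.5]'

```text
time_s: 20.95
tcp_pos: [0.4288, 0.0841, 0.0044]
tool_rot: [179.9, 0.0, 100.9]
wrist_force: [-0.7, -0.3, 6.0]
grip_width: 0.335
```

Emit:
play_rows --pt "0 0 0" --pt "0 0 0" --pt "0 0 0" --pt "0 0 0" --pt "0 0 0" --yaw '[0, 0, 0, 0, 0]' --jaw '[2.5, 2.5, 2.5, 2.5, 2.5]'

```text
time_s: 21.37
tcp_pos: [0.4289, 0.0841, 0.0045]
tool_rot: [179.9, 0.0, 100.9]
wrist_force: [-0.5, -0.7, 5.7]
grip_width: 0.342
```

Emit:
play_rows --pt "0 0 -0.5" --pt "0 0 -1.5" --pt "0 0 -3" --pt "0 0 -3" --pt "0 0 -3" --pt "0 0 -1.5" --pt "0 0 0" --pt "0 0 0" --yaw '[0, 0, 0, 0, 0, -7, -7, -7]' --jaw '[2.5, 2.5, 2.5, 2.5, 2.5, 2.5, 2.5, 2.5]'

```text
time_s: 22.03
tcp_pos: [0.4286, 0.0842, 0.1303]
tool_rot: [179.8, 0.1, 122.2]
wrist_force: [0.1, -0.5, -4.9]
grip_width: 0.344
```

Emit:
play_rows --pt "0 0 0" --pt "0 0 0" --pt "0 0 0" --pt "0 0 0" --pt "0 0 0" --pt "0 0 0" --pt "0 0 0" --pt "0 0 0" --yaw '[-7, -7, -7, -7, -7, -7, -7, -1.4]' --jaw '[2.5, 2.5, 2.5, 2.5, 2.5, 2.5, 2.5, 2.5]'

```text
time_s: 22.7
tcp_pos: [0.4273, 0.0842, 0.1287]
tool_rot: [-180.0, -0.0, 172.6]
wrist_force: [-0.2, 0.5, -4.1]
grip_width: 0.341
```

Run:
```python
from h import *
go(.577,.295,.13,172.3)
```

```text
pos [0.4273 0.0842 0.1287] yaw 172.58 q [  2.  15. 113.   0.  52. -81.] | cmd yaw 0.28 shift(cm) total [-12.01  22.9   -0.13] rot n 7 per row [-1.715  3.271 -0.019]
```

Emit:
play_rows --pt "-1.7 3.2 0" --pt "-1.7 3.3 0" --pt "-1.7 3.3 0" --pt "-1.7 3.3 0" --pt "-1.7 3.3 0" --pt "-1.7 3.3 0" --pt "-1.8 3.2 0" --pt "0 0 0" --yaw '[0.3, 0, 0, 0, 0, 0, 0, 0]' --jaw '[2.5, 2.5, 2.5, 2.5, 2.5, 2.5, 2.5, 2.5]'

```text
time_s: 23.37
tcp_pos: [0.5836, 0.3003, 0.1291]
tool_rot: [179.7, 0.3, 172.0]
wrist_force: [2.5, 0.4, -3.0]
grip_width: 0.34
```

Emit:
play_rows --pt "0 0 1.5" --pt "0 0 2" --pt "0 0 2" --pt "0 0 0.5" --pt "0 0 0" --pt "0 0 0" --pt "0 0 0" --yaw '[0, 0, 0, 0, 0, 0, 0]' --jaw '[2.5, 2.5, 2.5, 2.5, 2.5, 2.5, 2.5]'

```text
time_s: 23.95
tcp_pos: [0.5794, 0.2946, 0.0696]
tool_rot: [179.9, 0.1, 172.0]
wrist_force: [0.5, -0.4, -4.0]
grip_width: 0.338
```

Run:
```python
from h import *
raw('wrist','w17')
go(.577,.295,.0125,172.3)
```

```text
[0.5794 0.2946 0.0696] [1.7994e+02 9.0000e-02 1.7195e+02] 23.95
pos [0.5795 0.2946 0.0698] yaw 171.96 q [ 21.  34.  89.   0.  57. -61.] | cmd yaw -0.34 shift(cm) total [0.26 0.   5.73] rot n 2 per row [1.280e-01 2.000e-03 2.865e+00]
```

View pics/w17.png

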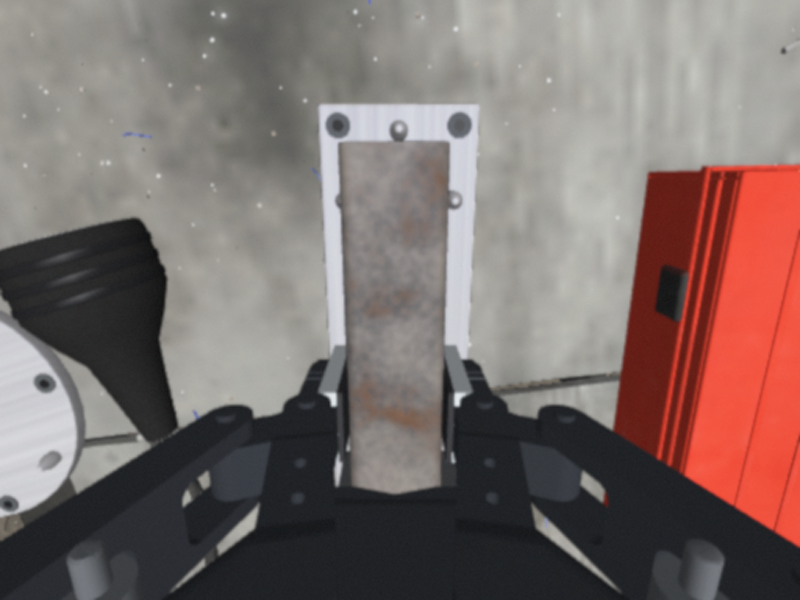

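Run:
```python
from h import *
crop('c17','w17',300,90,500,240,3.6)
print('tube',mtool('w17',0,0,1,.0697+.0255,[(342,143),(448,143),(347,330),(443,330)]))
print('pin mid',mtool('w17',0,0,1,.017,[(398,130),(455,199)]))
print('base',mtool('w17',0,0,1,.008,[(319,105),(479,105),(330,340),(467,340)]))
```

```text
tube [[ 75.8 -15. ]
 [ 75.8  12. ]
 [ 25.  -15.3]
 [ 25.   12.3]]
pin mid [[85.8 -0.2]
 [57.2 25. ]]
base [[ 96.9 -34.7]
 [ 96.8  35.2]
 [-13.2 -34.4]
 [-13.2  34.9]]
```

View pics/c17.png

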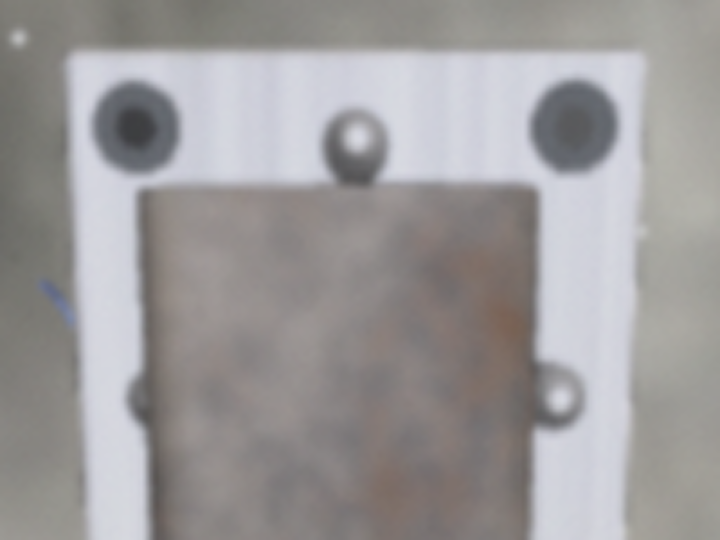

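Emit:
play_rows --pt "0.1 0.17 1.0" --pt "0 0 1.2" --pt "0 0 1.0" --pt "0 0 0.3" --pt "0 0 0" --pt "0 0 0" --pt "0 0 0" --yaw '[-0.2, 0, 0, 0, 0, 0, 0]' --jaw '[2.5, 2.5, 2.5, 2.5, 2.5, 2.5, 2.5]'

```text
time_s: 24.58
tcp_pos: [0.578, 0.2962, 0.0333]
tool_rot: [180.0, 0.0, 172.2]
wrist_force: [0.8, 1.5, -4.4]
grip_width: 0.334
```

Run:
```python
from h import *
s=raw('wrist','w18')
crop('c18','w18',250,60,550,500,1.36)
```

```text
[0.578  0.2962 0.0333] [1.7999e+02 1.0000e-02 1.7220e+02] 24.5833
```

View pics/c18.png

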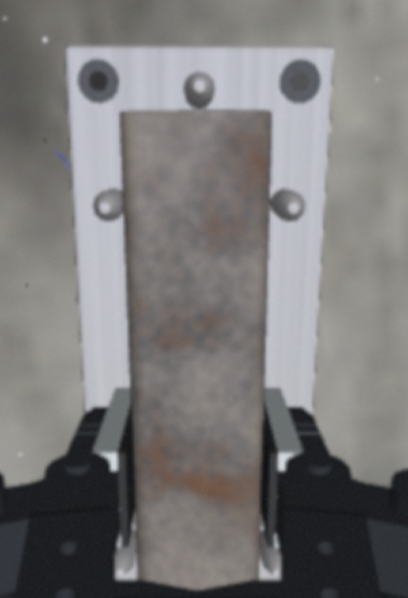

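Emit:
play_rows --pt "0 0.06 0.7" --pt "0 0 0.7" --pt "0 0 0.5" --pt "0 0 0.15" --pt "0 0 0" --pt "0 0 0" --yaw '[0, 0, 0, 0, 0, 0]' --jaw '[2.5, 2.5, 2.5, 2.5, 2.5, 2.5]'

```text
time_s: 25.13
tcp_pos: [0.5775, 0.2967, 0.0125]
tool_rot: [-180.0, -0.0, 172.2]
wrist_force: [-0.6, -0.5, -2.2]
grip_width: 0.337
```

Emit:
play_rows --pt "0 0 0.05" --pt "0 0 0" --pt "0 0 0" --pt "0 0 0" --pt "0 0 0" --pt "0 0 -0.5" --pt "0 0 -2" --pt "0 0 -3" --yaw '[0, 0, 0, 0, 0, 0, 0, 0]' --jaw '[2.5, 2.5, 3.6, 4.5, 4.5, 4.5, 4.5, 4.5]'

```text
time_s: 25.8
tcp_pos: [0.5756, 0.2959, 0.0653]
tool_rot: [-179.8, -0.3, 172.2]
wrist_force: [0.8, 0.3, 0.5]
grip_width: 0.526
```

Emit:
play_rows --pt "0 0 -3" --pt "0 0 -3" --pt "0 0 -3" --pt "0 0 -1" --pt "0 0 0" --pt "0 0 0" --yaw '[0, 0, 0, 0, 0, 0]' --jaw '[7.5, 7.5, 7.5, 7.5, 7.5, 7.5]'

```text
time_s: 26.3
tcp_pos: [0.5779, 0.2967, 0.1674]
tool_rot: [180.0, 0.0, 172.2]
wrist_force: [-0.2, 0.8, -0.0]
grip_width: 0.88
```

Run:
```python
from h import *
s=raw('wrist','w19')
go(.45,-.24,.2,172)
```

```text
[0.5779 0.2967 0.1674] [1.7998e+02 4.0000e-02 1.7220e+02] 26.3
pos [0.577  0.2964 0.166 ] yaw 172.2 q [ 21.  28.  84.   0.  68. -61.] | cmd yaw 0.2 shift(cm) total [  5.11 -54.88  -3.4 ] rot n 14 per row [ 0.365 -3.92  -0.243]
```

View pics/w19.png

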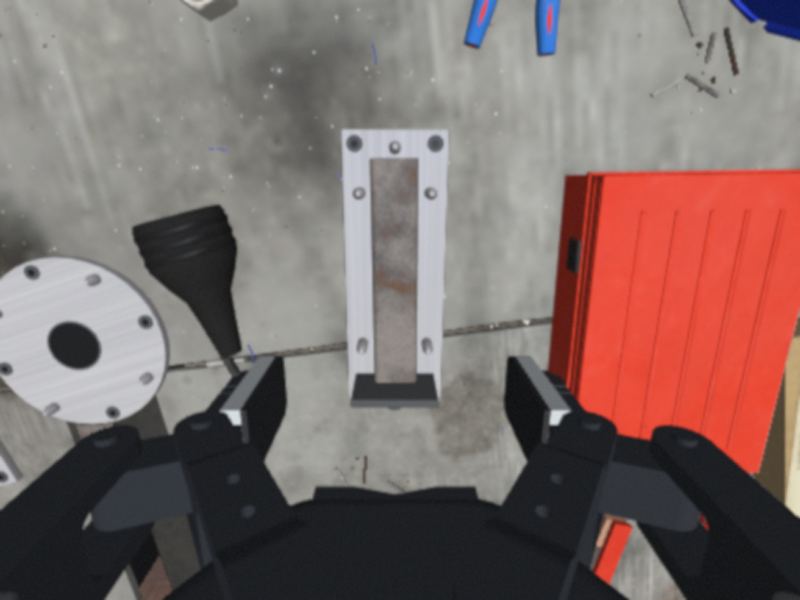

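Emit:
play_rows --pt "0 -2 -1" --pt "0.3 -3.9 -1" --pt "0.4 -3.9 -1" --pt "0.4 -3.9 0" --pt "0.4 -3.9 0" --pt "0.4 -3.9 0" --pt "0.4 -3.9 0" --pt "0.4 -3.9 0" --yaw '[0, 0, 0, 0, 0, 0, 0, 0]' --jaw '[7, 7, 7, 7, 7, 7, 7, 7]'

```text
time_s: 27.02
tcp_pos: [0.509, 0.0087, 0.1951]
tool_rot: [-180.0, -0.2, 172.2]
wrist_force: [0.5, 0.4, -0.3]
grip_width: 0.818
```

Emit:
play_rows --pt "0.4 -3.9 0" --pt "0.4 -3.9 0" --pt "0.4 -3.9 0" --pt "0.4 -3.9 0" --pt "0.4 -3.9 0" --pt "0.4 -3.9 0" --pt "0 0 0" --pt "0 0 0" --yaw '[0, 0, 0, 0, 0, 0, 7, 7]' --jaw '[7, 7, 7, 7, 7, 7, 7, 7]'

```text
time_s: 27.68
tcp_pos: [0.4539, -0.2203, 0.195]
tool_rot: [180.0, -0.2, 157.6]
wrist_force: [-0.8, 0.8, -0.4]
grip_width: 0.821
```

Emit:
play_rows --pt "0 0 0" --pt "0 0 0" --pt "0 0 0" --pt "0 0 0" --pt "0 0 0" --pt "0 0 0" --pt "0 0 0" --pt "0 0 0" --yaw '[7, 7, 7, 7, 7, 7, 7, 7]' --jaw '[7, 7, 7, 7, 7, 7, 7, 7]'

```text
time_s: 28.35
tcp_pos: [0.4544, -0.2176, 0.1949]
tool_rot: [-179.8, -0.2, 101.8]
wrist_force: [-0.6, 0.6, -0.2]
grip_width: 0.821
```

Run:
```python
from h import *
go(.43,-.36,.19,90)
go(.43,-.36,.19,90,'tr')
```

```text
pos [ 0.4544 -0.2176  0.1949] yaw 101.85 q [-33.  15. 101.  -0.  65. -45.] | cmd yaw 11.85 shift(cm) total [-14.24  -2.44   0.49] rot n 4 per row [-3.56  -0.61   0.123]
pos [ 0.4544 -0.2176  0.1949] yaw 101.85 q [-33.  15. 101.  -0.  65. -45.] | cmd yaw 11.85 shift(cm) total [-13.44  -5.31   0.49] tr n 4 per row [-3.359 -1.328  0.123]
```

Emit:
play_rows --pt "0 0 0" --pt "0 0 0" --pt "-3.5 -0.6 0" --pt "-3.6 -0.6 0" --pt "-3.5 -0.6 0" --pt "-3.5 -0.6 0" --pt "0 0 0" --pt "0 0 0" --yaw '[6, 5.8, 0, 0, 0, 0, 0, 0]' --jaw '[7, 7, 7, 7, 7, 7, 7, 7]'

```text
time_s: 29.02
tcp_pos: [0.4315, -0.3604, 0.1949]
tool_rot: [-179.8, -0.2, 90.2]
wrist_force: [-0.5, -0.2, -0.0]
grip_width: 0.823
```

Emit:
play_rows --pt "0 0 0" --pt "0 0 0" --yaw '[0, 0]' --jaw '[7, 7]'

```text
time_s: 29.18
tcp_pos: [0.4322, -0.3578, 0.196]
tool_rot: [-179.9, -0.2, 90.4]
wrist_force: [-0.8, 0.5, 0.8]
grip_width: 0.818
```

Run:
```python
from h import *
s=raw('wrist','w20')
```

```text
[ 0.4322 -0.3578  0.196 ] [-1.7989e+02 -1.5000e-01  9.0430e+01] 29.1833
```

View pics/w20.png

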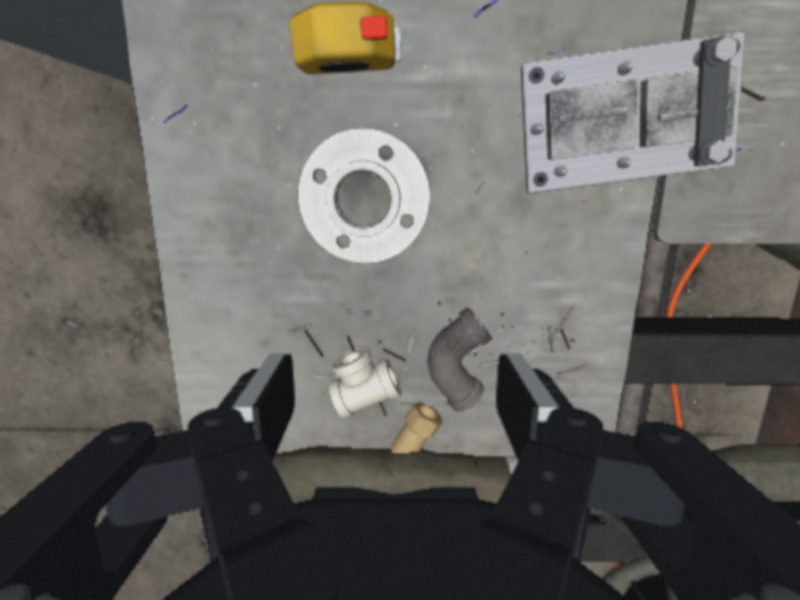

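Run:
```python
from h import *
crop('c20','w20',285,115,445,275,3.7)
P=meas('w20',0,0,1,.013,[(298,196),(431,196),(365,128),(364,264)]);print(P.round(4),P[:2].mean(0).round(4),P[2:].mean(0).round(4))
print(meas('w20',0,0,1,.026,[(333,196),(401,196),(366,162),(366,236)]).round(4))
```

```text
[[ 0.3592 -0.3078  0.013 ]
 [ 0.4574 -0.3071  0.013 ]
 [ 0.4092 -0.2604  0.013 ]
 [ 0.4073 -0.3586  0.013 ]] [ 0.4083 -0.3074  0.013 ] [ 0.4083 -0.3095  0.013 ]
[[ 0.3869 -0.3069  0.026 ]
 [ 0.4351 -0.3066  0.026 ]
 [ 0.4106 -0.2837  0.026 ]
 [ 0.41   -0.3352  0.026 ]]
```

View pics/c20.png

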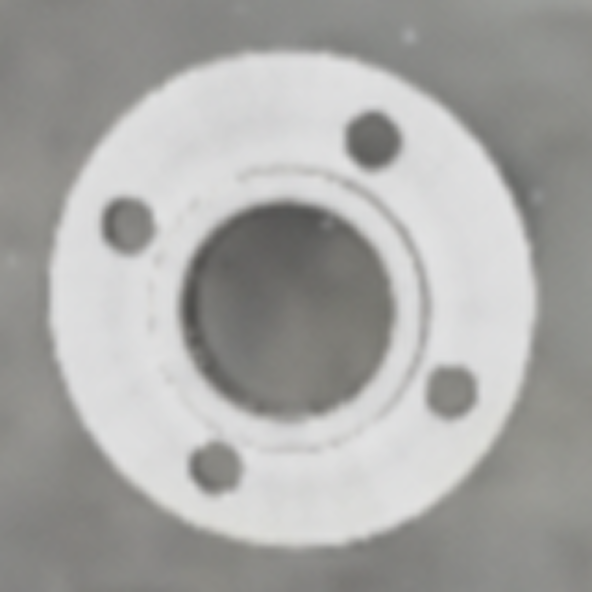

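Run:
```python
from h import *
go(.4095,-.309,.06,90.4)
```

```text
pos [ 0.4325 -0.3578  0.1964] yaw 90.47 q [-47.  19.  94.   0.  67. -47.] | cmd yaw 0.07 shift(cm) total [ 4.9  -2.26 13.64] rot n 4 per row [ 1.224 -0.565  3.409]
```

Emit:
play_rows --pt "1.2 -0.6 2" --pt "1.3 -0.6 3" --pt "1.2 -0.55 3" --pt "1.2 -0.5 3" --pt "0 0 2" --pt "0 0 0.6" --pt "0 0 0" --pt "0 0 0" --yaw '[0, 0, 0, 0, 0, 0, 0, 0]' --jaw '[6.6, 6.6, 6.6, 6.6, 6.6, 6.6, 6.6, 6.6]'

```text
time_s: 29.9
tcp_pos: [0.4108, -0.311, 0.0619]
tool_rot: [180.0, 0.0, 90.4]
wrist_force: [-0.4, -0.8, -0.3]
grip_width: 0.772
```

Emit:
play_rows --pt "0 0 0" --pt "0 0 0" --yaw '[0, 0]' --jaw '[6.6, 6.6]'

```text
time_s: 30.07
tcp_pos: [0.4112, -0.3119, 0.0628]
tool_rot: [179.9, 0.1, 90.4]
wrist_force: [0.2, 0.1, -0.8]
grip_width: 0.773
```

Run:
```python
from h import *
raw('wrist','w21')
go(.4095,-.309,.015,90.4)
```

```text
[ 0.4112 -0.3119  0.0628] [1.7987e+02 1.3000e-01 9.0400e+01] 30.0667
pos [ 0.4109 -0.3118  0.0626] yaw 90.4 q [-45.  26. 107.  -0.  47. -45.] | cmd yaw -0.0 shift(cm) total [ 0.28 -0.14  4.76] rot n 2 per row [ 0.14  -0.071  2.38 ]
```

View pics/w21.png

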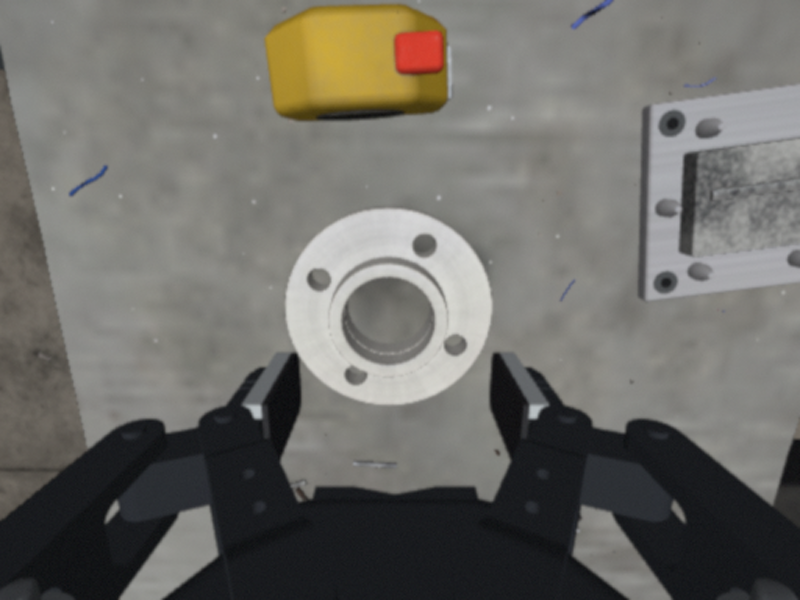

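Run:
```python
from h import *
print(mtool('w21',0,0,1,.026,[(328,320),(448,320),(388,263),(388,376)]),mtool('w21',0,0,1,.013,[(285,306),(492,306),(389,208),(389,405)]))
```

```text
[[  4.5 -29.7]
 [  4.5  22.9]
 [ 30.   -3.3]
 [-22.5  -3.5]] [[  6.9 -51.6]
 [  6.8  44.9]
 [ 51.8  -2.9]
 [-45.   -3.4]]
```

Flange centre at tool x ≈ +3.5, y ≈ −2.5 mm. Lower onto the hub.

Emit:
play_rows --pt "0.35 -0.25 1.0" --pt "0 0 1.5" --pt "0 0 1.2" --pt "0 0 0.7" --pt "0 0 0.2" --pt "0 0 0" --pt "0 0 0" --yaw '[0, 0, 0, 0, 0, 0, 0]' --jaw '[6.6, 6.6, 6.6, 6.6, 6.6, 6.6, 6.6]'

```text
time_s: 30.7
tcp_pos: [0.4078, -0.3077, 0.0158]
tool_rot: [180.0, 0.0, 90.4]
wrist_force: [0.5, 0.0, 0.6]
grip_width: 0.775
```

Run:
```python
from h import *
raw('wrist','w22')
```

```text
[ 0.4078 -0.3077  0.0158] [1.7997e+02 4.0000e-02 9.0390e+01] 30.7
```

View pics/w22.png

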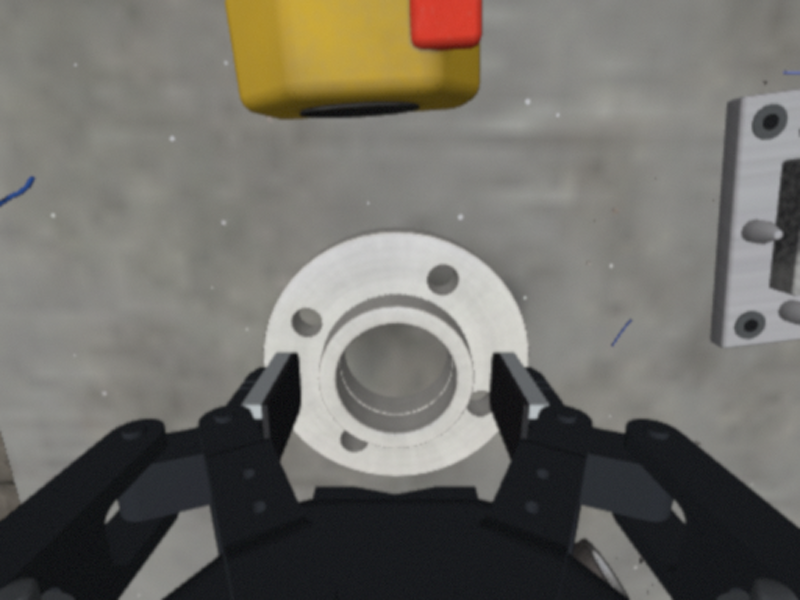

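Emit:
play_rows --pt "0 0 0.1" --pt "0 0 0" --pt "0 0 0" --pt "0 0 0" --pt "0 0 0" --pt "0 0 0" --pt "0 0 0" --pt "0 0 0" --yaw '[0, 0, 0, 0, 0, 0, 0, 0]' --jaw '[6.6, 6, 5.4, 4.8, 4.8, 4.8, 4.8, 4.8]'

```text
time_s: 31.42
tcp_pos: [0.4081, -0.3076, 0.0153]
tool_rot: [179.9, 0.1, 90.4]
wrist_force: [-0.5, 2.4, 11.2]
grip_width: 0.584
```

Emit:
play_rows --pt "0 0 0" --pt "0 0 0" --pt "0 0 -0.3" --pt "0 0 -0.7" --pt "0 0 -1" --pt "0 0 -1" --pt "0 0 0" --pt "0 0 0" --yaw '[0, 0, 0, 0, 0, 0, 0, 0]' --jaw '[4.8, 4.8, 4.8, 4.8, 4.8, 4.8, 4.8, 4.8]'

```text
time_s: 32.08
tcp_pos: [0.4079, -0.3079, 0.0452]
tool_rot: [179.9, 0.1, 90.4]
wrist_force: [-0.6, -0.5, -6.3]
grip_width: 0.58
```

Run:
```python
from h import *
s=raw('wrist','w23')
```

```text
[ 0.4079 -0.3079  0.0452] [1.7992e+02 8.0000e-02 9.0400e+01] 32.0833
```

View pics/w23.png

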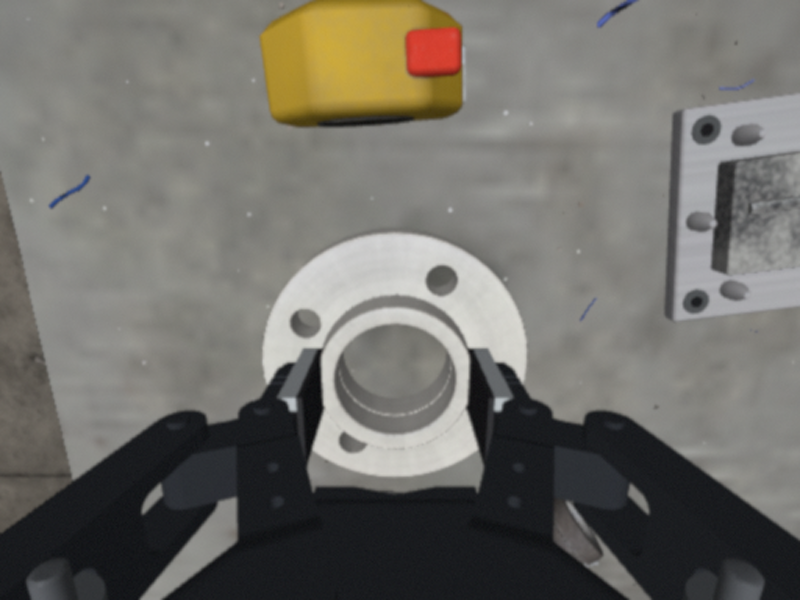

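Emit:
play_rows --pt "0 0 -2" --pt "0 0 -3" --pt "0 0 -3" --pt "0 0 -1.5" --pt "1.5 0.8 0" --pt "3 1.6 0" --pt "3.5 1.9 0" --pt "3.5 1.9 0" --yaw '[0, 0, 0, 0, 0, 0, 0, 0]' --jaw '[4.8, 4.8, 4.8, 4.8, 4.8, 4.8, 4.8, 4.8]'

```text
time_s: 32.8
tcp_pos: [0.4684, -0.1908, 0.1389]
tool_rot: [-180.0, -0.0, 90.3]
wrist_force: [1.1, 0.0, -6.7]
grip_width: 0.582
```

Emit:
play_rows --pt "3.5 1.9 0" --pt "3.5 1.9 0" --pt "3.5 1.9 0" --pt "3.5 1.9 0" --pt "3 1.6 0" --pt "2 1.1 0" --pt "0 0 0" --pt "0 0 0" --yaw '[0, 0, 0, 0, 0, 0, 0, 0]' --jaw '[4.8, 4.8, 4.8, 4.8, 4.8, 4.8, 4.8, 4.8]'

```text
time_s: 33.47
tcp_pos: [0.57, 0.0002, 0.1384]
tool_rot: [-179.9, -0.0, 90.6]
wrist_force: [-0.3, -1.0, -6.6]
grip_width: 0.58
```

Run:
```python
from h import *
go(.6,.0475,.07,90.4)
```

```text
pos [5.700e-01 2.000e-04 1.384e-01] yaw 90.56 q [-7. 24. 96. -0. 60. -7.] | cmd yaw 0.16 shift(cm) total [4.71 3.04 6.84] rot n 3 per row [1.57  1.012 2.28 ]
```

Emit:
play_rows --pt "1.5 1 0.5" --pt "1.6 1 1.5" --pt "1.6 1 2" --pt "0 0 2" --pt "0 0 0.8" --pt "0 0 0" --pt "0 0 0" --pt "0 0 0" --yaw '[0, 0, 0, 0, 0, 0, 0, 0]' --jaw '[4.8, 4.8, 4.8, 4.8, 4.8, 4.8, 4.8, 4.8]'

```text
time_s: 34.13
tcp_pos: [0.6002, 0.0451, 0.0721]
tool_rot: [180.0, 0.0, 90.3]
wrist_force: [0.4, 1.0, -6.9]
grip_width: 0.582
```

Run:
```python
from h import *
raw('wrist','w24')
go(.6,.0475,.0235,90.4)
crop('c24','w24',210,180,590,500,1.8)
```

```text
[0.6002 0.0451 0.0721] [1.7996e+02 1.0000e-02 9.0340e+01] 34.1333
pos [0.6006 0.0452 0.0725] yaw 90.34 q [-2. 31. 95. -0. 54. -3.] | cmd yaw -0.06 shift(cm) total [ 0.23 -0.06  4.9 ] rot n 2 per row [ 0.115 -0.03   2.449]
```

View pics/c24.png

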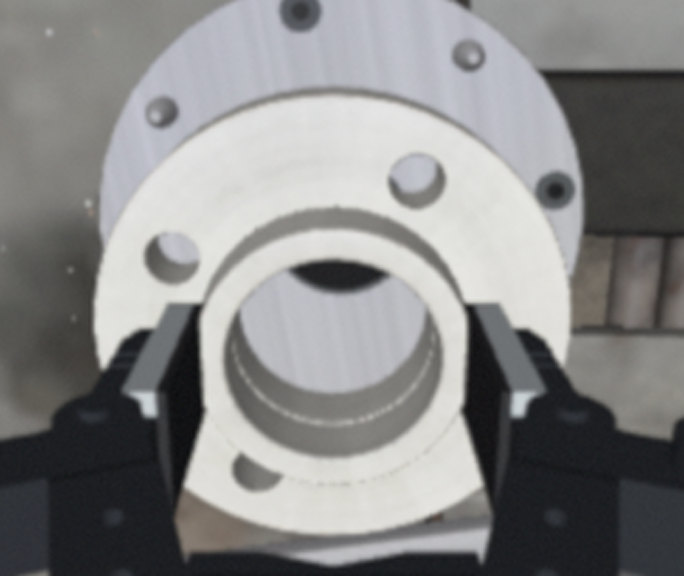

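Run:
```python
from h import *
z=.0723-.0023
print('disc',mtool('w24',210,180,1.8,z,[(94,310),(571,310),(334,92),(334,535)]))
st=np.load('pics/w24.npy',allow_pickle=True).item()
P=meas('w24',210,180,1.8,.0135,[(161,112),(468,55)])[:,:2]; print(P.round(4), np.linalg.norm(P[0]-P[1]))
m=P.mean(0); d=P[1]-P[0]; n=np.array([d[1],-d[0]])/np.linalg.norm(d); c=m+n*.041; print('jig centre',c, c-np.array(st['tcp_pos'])[:2])
print('base', mtool('w24',210,180,1.8,.008,[(99,200),(585,200)]))
```

```text
disc [[  4.5 -48.3]
 [  4.4  47.4]
 [ 48.1  -0.1]
 [-48.9  -0.2]]
[[0.5548 0.0802]
 [0.6339 0.0953]] 0.08051719573733071
jig centre [0.60204053 0.04749127] [0.00186318 0.00241774]
base [[ 10.2 -65. ]
 [ 10.1  69.1]]
```

Emit:
play_rows --pt "0.26 0.21 1" --pt "0 0 1" --pt "0 0 0.7" --pt "0 0 0" --pt "0 0 0" --pt "0 0 0" --pt "0 0 0" --yaw '[0, 0, 0, 0, 0, 0, 0]' --jaw '[4.8, 4.8, 4.8, 4.8, 4.8, 4.8, 4.8]'

```text
time_s: 34.77
tcp_pos: [0.6024, 0.0487, 0.0445]
tool_rot: [180.0, 0.0, 90.4]
wrist_force: [0.8, -0.8, -5.1]
grip_width: 0.582
```

Run:
```python
from h import *
raw('wrist','w25')
crop('c25','w25',210,180,590,500,1.8)
```

```text
[0.6024 0.0487 0.0445] [179.98   0.    90.4 ] 34.7667
```

View pics/c25.png

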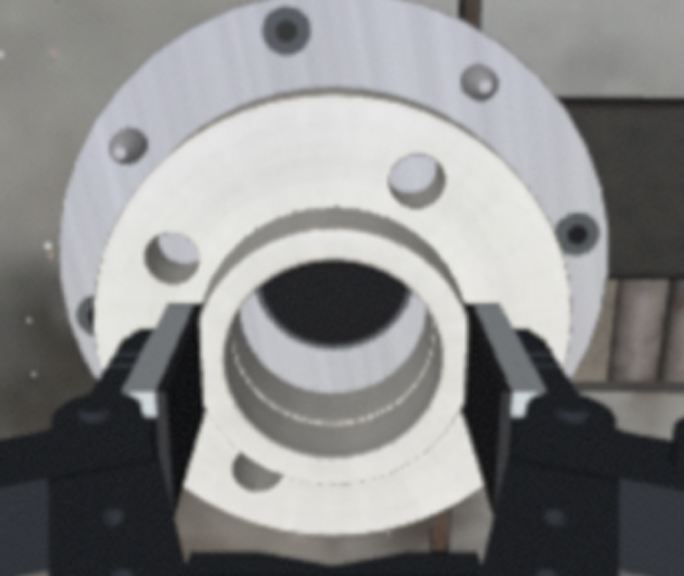

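Run:
```python
from h import *
st=np.load('pics/w25.npy',allow_pickle=True).item()
P=meas('w25',210,180,1.8,.0135,[(128,146),(480,82)])[:,:2]; print(P.round(4), np.linalg.norm(P[0]-P[1]))
m=P.mean(0); d=P[1]-P[0]; n=np.array([d[1],-d[0]])/np.linalg.norm(d); c=m+n*.041; print('jig centre',c, c-np.array(st['tcp_pos'])[:2])
print('disc',mtool('w25',210,180,1.8,.0422,[(94,310),(571,310),(334,92),(334,535)]))
print('base', mtool('w25',210,180,1.8,.008,[(60,235),(608,235)]))
print('bore', mtool('w25',210,180,1.8,.008,[(334,348)]))
```

```text
[[0.5552 0.0804]
 [0.6343 0.0954]] 0.08044334555732326
jig centre [0.60237538 0.04760163] [ 2.04391066e-05 -1.04936882e-03]
disc [[  4.4 -48.4]
 [  4.4  47.4]
 [ 48.1  -0.1]
 [-49.   -0.2]]
base [[  9.1 -66.4]
 [  9.   66.1]]
bore [[-20.9  -0.2]]
```

Emit:
play_rows --pt "-0.1 0.02 0.6" --pt "0 0 0.7" --pt "0 0 0.5" --pt "0 0 0.2" --pt "0 0 0" --pt "0 0 0" --pt "0 0 0" --yaw '[0, 0, 0, 0, 0, 0, 0]' --jaw '[4.8, 4.8, 4.8, 4.8, 4.8, 4.8, 4.8]'

```text
time_s: 35.4
tcp_pos: [0.6022, 0.0477, 0.0241]
tool_rot: [-180.0, -0.0, 90.4]
wrist_force: [0.5, 0.6, -6.3]
grip_width: 0.576
```

Run:
```python
from h import *
raw('wrist','w26')
crop('c26','w26',210,180,590,500,1.8)
```

```text
[0.6022 0.0477 0.0241] [-179.99   -0.     90.4 ] 35.4
```

View pics/c26.png

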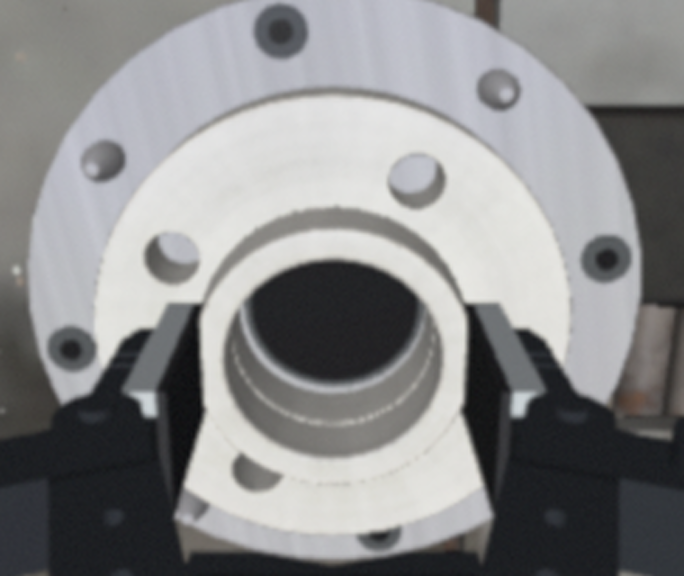

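Flange is concentric with the base (bore mark centred in the bore); lower the last mm.

Emit:
play_rows --pt "0 0 0.1" --pt "0 0 0.05" --pt "0 0 0" --pt "0 0 0" --yaw '[0, 0, 0, 0]' --jaw '[4.8, 4.8, 4.8, 4.8]'

```text
time_s: 35.78
tcp_pos: [0.6024, 0.0477, 0.0235]
tool_rot: [180.0, 0.0, 90.4]
wrist_force: [-3.8, -0.5, 4.6]
grip_width: 0.579
```

Contact. Release, rise and look.

Emit:
play_rows --pt "0 0 0" --pt "0 0 0" --pt "0 0 0" --pt "0 0 0" --pt "0 0 -0.5" --pt "0 0 -2" --pt "0 0 -3" --pt "0 0 -3" --yaw '[0, 0, 0, 0, 0, 0, 0, 0]' --jaw '[5.4, 6.2, 6.6, 6.6, 6.6, 6.6, 6.6, 6.6]'

```text
time_s: 36.45
tcp_pos: [0.6013, 0.0477, 0.1081]
tool_rot: [-179.9, -0.0, 90.4]
wrist_force: [1.4, 0.7, -0.2]
grip_width: 0.768
```

Emit:
play_rows --pt "-1 0 -3" --pt "-2 0 -3" --pt "-2 0 -3" --pt "-2 0 -2" --pt "0 0 0" --pt "0 0 0" --pt "0 0 0" --yaw '[0, 0, 0, 0, 0, 0, 0]' --jaw '[6.6, 6.6, 6.6, 6.6, 6.6, 6.6, 6.6]'

```text
time_s: 37.03
tcp_pos: [0.602, -0.0219, 0.2172]
tool_rot: [-179.9, -0.0, 90.4]
wrist_force: [0.3, 0.9, 0.4]
grip_width: 0.772
```

Run:
```python
from h import *
raw('wrist','w27'); raw('scene','s2')
crop('c27','s2',280,220,600,520,1.9)
```

```text
[ 0.602  -0.0219  0.2172] [-1.7994e+02 -4.0000e-02  9.0370e+01] 37.0333
[ 0.6016 -0.0216  0.2166] [-1.7986e+02 -5.0000e-02  9.0410e+01] 37.0833
```

View pics/w27.png

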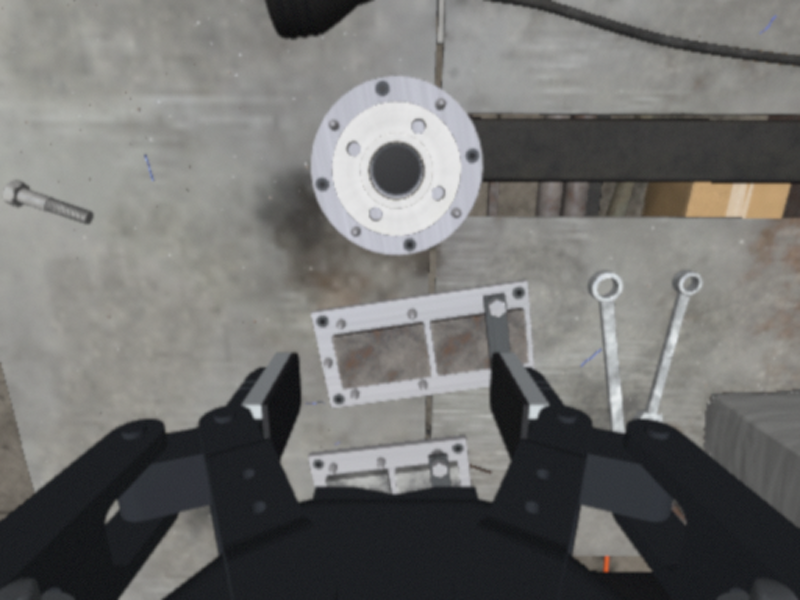

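View pics/s2.png

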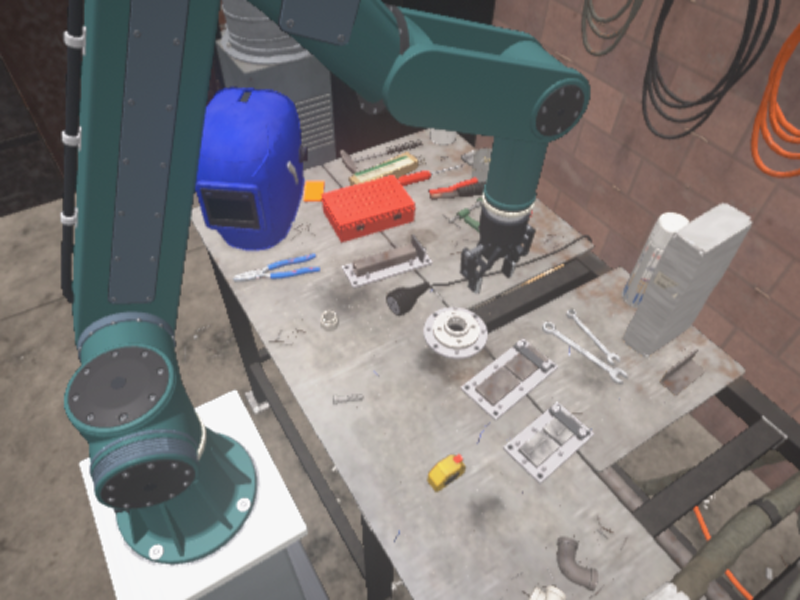

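All four parts sit in their jigs. The nut (329,319) and tape (446,472) are at the same pixels as at the start, and the arm is clear.

```bash
python3 -c "
from cell import close_job
print(close_job())"
```

```text
the job is handed in; nothing more can be done
None
```

All four parts are in their jigs and the job is handed in, about 37 s in on the robot's clock. I placed them in the order plate, block, square tube, flange (hub up).

- **Fit:** wrist pictures after each release show every part flat on its base, square to its pins and with a gap all round. The final pictures show the plate, block, tube and flange all still in place.
- **Bystanders:** the union nut and tape measure show no visible shift between the first and last scene pictures. The orange look-alike was never approached.
- **Forces:** the highest wrist force component I read was about 11 N, when gripping.
- **Arm:** it ended about 0.2 m above the bench, touching nothing.
- **Disagreements:** in-hand sizes read about 2–4 % small in the wrist camera. The first two approach pictures at the plate jig were up to 4 mm off, at least one of them because the arm was still settling, so I corrected from settled pictures before lowering. The gripper read 1–4 mm narrower than the part on the block, plate, tube and flange hub grips, but every lift was firm and level.

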